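# Set up the goldsmith's file rack

### The arm

A 6-joint arm with a two-finger parallel gripper is mounted at the origin on the work surface. World frame = base frame: x ahead of the robot, y to its left, z up, the work surface at z = 0. Lengths are in m, angles in rad, forces in N, time in s.
With the tool pointing down it reaches from about 0.275 to 0.775 m from the base axis. Payload 14.6 kg.
Tool frame: the origin (TCP) lies midway between the tips of the shut fingers; the grasp point (between the pads) lies 19 mm behind it; z points along the fingers, y is the direction in which the jaws open and shut (so a half turn about z gives the same grasp; the last joint's range is limited). The gripper opens to 85 mm and grips with 20 to 120 N. Pads are 22 mm wide; open, the fingers measure 114 mm over their backs; the gripper's body (76 mm by 85 mm) begins 54 mm behind the grasp point. The pads swing forward as they close: fully open they stand 13 mm farther back than shut.
Start: joints at [0.961, 0.263, -0.048, 1.259, 0, 1.415], TCP at [0.231, 0.472, 0.231] pointing down, gripper open.
Joint ranges: [-2.65, 2.65], [-0.89, 1.7], [-1.18, 1.37], [-2.13, 2.11], [-1.35, 1.29], [-3.14, 3.14]. Speed limits (rad/s): [1.89, 1.89, 2.57, 2.79, 3.14, 3.14].

### API

Orientations are given as a rotation vector (axis times angle).
In Python, from plant import arm gives the robot as it stands.
- The arm moves only by the shell command python3 -m inch 'ROWS' [FORCE]. ROWS is JSON, a list of rows, each an object with "gripper": the opening in per cent of the stroke, from 0 (shut) to 100 (fully open); "translation": the shift along the tool's x, y, z in mm, a list of three; "turn": the turn, a rotation vector about the tool's x, y, z in degrees, a list of three. A call has exactly 10 rows; each row shifts and turns the pose as measured when the row begins, along the tool's axes as they then stand; what a row does not reach is not made up. A row lasts 1/12 s, in which the tool goes at most 41.7 mm and 7.16 degrees, less where a joint would pass 70% of its speed; a pose out of reach is approached as far as the arm can. A call is refused whole if a number of a shift passes 41.7 or a number of a turn 7.16, either way. A call with a gripper value outside its range is refused whole. The fingers move at their own pace and stop on an object; FORCE is the grip in N (left out, the last holds). Time passes only in rows, so rows that do not move let the fingers close, or fill a call up. It gives the time, the measured TCP pose, the force and the opening at its end, in the units of the state.
- arm.observe(): the state, without advancing time (a new reading comes with each control period).
- arm.get_image(name): name is "side" or "top" or "wrist"; returns (picture, depth): 384x512x3 uint8, blue, green, red; 384x512 float32, m along the optical axis (not along the pixel's ray), 0 where there is no reading.
- arm.get_calibration(name): a dict with "intrinsics" (3x3 intrinsics, pixels), "camera_from_world" (4x4, takes a point from world to camera coordinates). Camera axes: x right, y up, looking along -z (the intrinsics and any distortion apply to the point x, -y, -z); pixel columns grow to the right and rows downward; lengths in m; the calibration is good to about 2 mm. A picture is of the moment at which its call begins: read the wrist's pose just before it. get_calibration takes no time and is no camera call; for the wrist camera it gives the pose at the moment of the call.
- arm.finish_job(): hands the job in, once; it reports no verdict.
Trained networks look in the newest picture that a camera, given by its name, has taken for a name from the list of things; names that differ only in an ending like _2 or _b are one class to them, and where a whole thing is asked for, a point or a joint stands for the part that bears it (a point fixed in the world has none). Each returns a list of dicts, best first, with "conf" (0 to 1); they miss things now and then, are a little off and sometimes report something else, mostly with a low value. They report only what shows in the picture. A call takes as long as a camera call. They do not tell look-alikes from the thing itself.
- arm.look_for(camera, label): "extent" ([left, top, right, bottom] in pixels, round what is visible of it).
- arm.outline_of(camera, label): "region" (384x512 bool, what is visible of it) and "extent" ([left, top, right, bottom] in pixels, round what is visible of it).
The state is a dict: "time_s": time; "q": joint angles; "joint_velocities": joint speeds; "joint_torque": joint torques, N m; "eef_pos": TCP position; "eef_rot": TCP orientation; "contact_force": force on the tool from outside, world axes, zero at the start; "ft_torque": the same for the moment, N m; "grip_width": finger opening in m.
Only numpy, scipy, OpenCV 4.12 (cv2) and the standard library are available. Lean on these libraries where they do the work, as an engineer would, in place of code of your own. Each camera call takes 0.05 s, during which the arm holds its last target. There are 200 camera calls.

### The job

Set up the file rack: slide the gate at the rail's open end fully open, run both comb rests into the rail from that end, one fully home against the stop and the other centred over the brass band, then shut the gate fully behind them. Lay every file that is on the bench across the two rests, level, in one and the same notch position of both, one file to a notch, about centred over the rests with its handle towards the gate. Leave the jar, the steel block and the cup where they stand.

Things in the scene. Friction and masses are not known exactly. Their poses are not given: they have to be found in the camera images.
- rail: aluminium T-slot rail fixed on a board. Origin: underside of the board, on the centre line, at the mouth (open end); y runs along the rail inwards, z up. Board 80 wide, 6 thick, y -80 to 200 (an apron lies before the mouth). Rail y 0 to 200, 50 wide: channel 38 wide, z 6 (floor) to 17, under two lips z 17 to 22 that leave a slot 16 wide. Stop block at y 185 to 200
- rail_home (a point): on the channel floor, where the foot centre of a rest lies that is fully home against the stop (rail y 165, z 6)
- rail_mark (a point): on the channel floor below the brass band that is inlaid across the rail and board (band 8 wide, rail y 65, z 6)
- gate (a joint): sliding gate across the mouth of the rail, in m: 0 shut, 0.05 fully open; it slides along the rail's +x, stays where left, friction about 1.5 N. Bar 8 thick (rail y -10 to -2), z 7 to 19, spanning rail x -19 to 66 when shut; it clears the channel when open past 0.042
- gate_knob (a point): top centre of the gate's brass knob, an upright square pin 12 x 12 mm, from z 6 to 34 (rail frame, which is height above the bench), moving with the gate: rail x 60 when shut, rail y -6. The beam of a rest in the rail or on the apron passes 6 mm above it
- rest_a: one of two identical comb rests, wooden beam on steel T-foot. Origin: centre of the foot's underside. Foot 34 (x) x 40 (y) x 8 high; neck 12 x 20 up to z 35; beam 163 long (x), 14 thick (y), z 34 to 50. On it five teeth 15 wide at x -74, -37, 0, 37, 74, up to z 62; the middle one, a grip tab 14 thick (y), up to z 74. 250 g. Starts standing on the bench; same under a half turn
- rest_b: the other rest, the same as rest_a. Between the teeth of a rest are four notches 22 wide, centred at x -55.5, -18.5, 18.5 and 55.5, their floor at z 50 (so 56 above the bench when the rest is in the rail)
- file_a: a small hand file, 170 long along its y: wooden handle 12 x 12 square section from y -85 to 5, steel blade (at most 12 wide, 4 to 8 thick) from y 5 to 85 pointing to +y. Origin: on the handle's axis, mid-length, 6 above what the file lies on; blade and handle flush below; balance point about y = 0; 50 g. Starts flat on the bench; may be absent
- file_a_butt (a point): centre of the handle's free end of file_a (file y -85)
- file_b: another such file, as file_a but for the blade's section; may be absent
- file_b_butt (a point): centre of the handle's free end of file_b (file y -85)
- file_c: another such file, as file_a but for the blade's section; may be absent
- file_c_butt (a point): centre of the handle's free end of file_c (file y -85)
- file_d: another such file, as file_a but for the blade's section; may be absent
- file_d_butt (a point): centre of the handle's free end of file_d (file y -85)
- flux_jar: amber jar 52 across, 70 high, bystander; origin under its centre
- bench_block: steel bench block 60 x 60 x 30, bystander; origin under its centre
- pickle_pot: white ceramic cup 70 across, 60 high, bystander; origin under its centre
Not all that is in view belongs to the job. Leave any pink or purple look-alike of the rest_b alone.

How it is judged:
On the way, in this order (a step that is already met when the one before it is completed fails the run):
1. the gate is slid open (past 42 mm) (value of joint gate above 0.042 m), for 0.2 s.
2. both rests stand in the rail, one home at the stop, one over the brass band (((y of rest_a in the frame of rail between 0.16 and 0.17 m and x of rest_a in the frame of rail between -0.006 and 0.006 m and z of rest_a in the frame of rail between 0.002 and 0.012 m and angle between the y axis of each of rest_a, rest_b and the y axis of rail, either way round below 0.15 rad and y of rest_b in the frame of rail between 0.056 and 0.074 m and x of rest_b in the frame of rail between -0.006 and 0.006 m and z of rest_b in the frame of rail between 0.002 and 0.012 m) or (y of rest_b in the frame of rail between 0.16 and 0.17 m and x of rest_b in the frame of rail between -0.006 and 0.006 m and z of rest_b in the frame of rail between 0.002 and 0.012 m and angle between the y axis of each of rest_b, rest_a and the y axis of rail, either way round below 0.15 rad and y of rest_a in the frame of rail between 0.056 and 0.074 m and x of rest_a in the frame of rail between -0.006 and 0.006 m and z of rest_a in the frame of rail between 0.002 and 0.012 m))), for 0.2 s.
3. the gate is shut behind them (below 10 mm) (value of joint gate below 0.01 m and ((y of rest_a in the frame of rail between 0.16 and 0.17 m and x of rest_a in the frame of rail between -0.006 and 0.006 m and z of rest_a in the frame of rail between 0.002 and 0.012 m and angle between the y axis of each of rest_a, rest_b and the y axis of rail, either way round below 0.15 rad and y of rest_b in the frame of rail between 0.056 and 0.074 m and x of rest_b in the frame of rail between -0.006 and 0.006 m and z of rest_b in the frame of rail between 0.002 and 0.012 m) or (y of rest_b in the frame of rail between 0.16 and 0.17 m and x of rest_b in the frame of rail between -0.006 and 0.006 m and z of rest_b in the frame of rail between 0.002 and 0.012 m and angle between the y axis of each of rest_b, rest_a and the y axis of rail, either way round below 0.15 rad and y of rest_a in the frame of rail between 0.056 and 0.074 m and x of rest_a in the frame of rail between -0.006 and 0.006 m and z of rest_a in the frame of rail between 0.002 and 0.012 m))), for 0.2 s.
At the end, for the whole second after the job is handed in: Gate below 10 mm; one rest within 5 mm of home, the other within 9 mm of the band; every file present at rest in a notch of both rests (its axis 57 to 67 mm up), within 0.15 rad of the rail direction and 24 mm of centred, handle to the gate (all of step 3 and z of file_a in the frame of rail between 0.057 and 0.067 m and y of file_a_butt in the frame of rail between 0.006 and 0.054 m and x of file_a in the frame of rail between -0.075 and 0.075 m and angle between the y axis of each of file_a, file_b, file_c, file_d and the y axis of rail, either way round below 0.15 rad and linear speed of each of file_a, file_b, file_c, file_d below 0.02 m/s and z of file_b in the frame of rail between 0.057 and 0.067 m and y of file_b_butt in the frame of rail between 0.006 and 0.054 m and x of file_b in the frame of rail between -0.075 and 0.075 m and z of file_c in the frame of rail between 0.057 and 0.067 m and y of file_c_butt in the frame of rail between 0.006 and 0.054 m and x of file_c in the frame of rail between -0.075 and 0.075 m and z of file_d in the frame of rail between 0.057 and 0.067 m and y of file_d_butt in the frame of rail between 0.006 and 0.054 m and x of file_d in the frame of rail between -0.075 and 0.075 m); the robot touches nothing.
It fails at once if flux_jar is moved by more than 30 mm (distance of flux_jar from where it was at the start of the episode above 0.03 m).
It fails at once if bench_block is moved by more than 30 mm (distance of bench_block from where it was at the start of the episode above 0.03 m).
It fails at once if pickle_pot is moved by more than 30 mm (distance of pickle_pot from where it was at the start of the episode above 0.03 m).
Of file_a, file_b, file_c, file_d only 2 to 4 are there at a start; the rules pass over those that are not, and their reading is None.
At some moment in a run one of rest_a, rest_b may be knocked a few centimetres aside while the robot is not near it.
Once in a run the grip may slacken for a moment while it holds something.
It also fails if it takes over 210 s, if anything falls off the work surface, if the arm or the gripper's body presses on something with over 40 N, if the wrist force passes 120 N, or if a joint passes its speed limit or range.

## Working session

There is one attempt and no reset: what is moved stays moved. The work goes in short steps, Python scripts to look and compute and a shell command to move; the robot and the scene stay as the last step left them, time stands still between calls to the robot, and variables do not carry over. Pictures are saved under pics/ and viewed, about 12 in all and at most 16, crops included, and the job is handed in when it is done.

```bash
ls; mkdir -p pics; python3 - <<'E'
from plant import arm
import cv2,numpy as np
print(arm.observe())
for n in("top","side"):
    im,d=arm.get_image(n); cv2.imwrite(f"pics/{n}0.png",im)
    c=arm.get_calibration(n); print(n,c)
    np.savez(f"pics/{n}0.npz",im=im,d=d,K=c["intrinsics"],T=c["camera_from_world"])
E
```

```text
pics
{'time_s': 0.0, 'q': array([ 9.60690670e-01,  2.63495385e-01, -4.89226240e-02,  1.25938591e+00,
        8.50103787e-07,  1.41554711e+00]), 'joint_velocities': array([-0.00118435,  0.00085164,  0.00124335, -0.00078931,  0.00064897,
       -0.00013068]), 'joint_torque': array([ 2.32259939e-03, -6.37620592e+01,  3.84566045e+01,  1.35633119e-02,
        1.70421066e-05, -1.24192875e-04]), 'eef_pos': array([0.23047734, 0.47141055, 0.23084462]), 'eef_rot': array([-7.08258339e-01, -3.06032736e+00,  1.46756707e-03]), 'contact_force': array([ 0.25392975,  0.07194424, -0.45244782]), 'ft_torque': array([-0.01212319,  0.02648624,  0.00289678]), 'grip_width': 0.08544525385797433}
top {'intrinsics': array([[468.67258455,   0.        , 251.80729233],
       [  0.        , 468.67258455, 192.73612881],
       [  0.        ,   0.        ,   1.        ]]), 'camera_from_world': array([[ 5.16252420e-03, -9.99780619e-01, -2.02993373e-02,
         1.69940225e-02],
       [ 9.83395471e-01,  1.39338529e-03,  1.81470127e-01,
        -5.27157757e-01],
       [-1.81402031e-01, -2.08991202e-02,  9.83186925e-01,
        -1.63612273e+00],
       [ 0.00000000e+00,  0.00000000e+00,  0.00000000e+00,
         1.00000000e+00]])}
side {'intrinsics': array([[469.83976137,   0.        , 253.12878125],
       [  0.        , 469.83976137, 188.1602287 ],
       [  0.        ,   0.        ,   1.        ]]), 'camera_from_world': array([[ 0.76987068, -0.63818251,  0.00471423, -0.42036057],
       [ 0.45311697,  0.5517891 ,  0.7001527 , -0.27783471],
       [-0.44942647, -0.53689094,  0.71397757, -1.21007415],
       [ 0.        ,  0.        ,  0.        ,  1.        ]])}
```

```bash
cat > h.py <<'E'
import numpy as np,cv2
from scipy.spatial.transform import Rotation as R
from plant import arm
def snap(n):
    c=arm.get_calibration(n); im,d=arm.get_image(n); return im,d,c["intrinsics"],c["camera_from_world"]
def proj(P,K,T):
    P=np.atleast_2d(P); C=P@T[:3,:3].T+T[:3,3]
    z=-C[:,2]; return np.c_[K[0,0]*C[:,0]/z+K[0,2], -K[1,1]*C[:,1]/z+K[1,2]]
def cloud(d,K,T):
    v,u=np.mgrid[:d.shape[0],:d.shape[1]]
    C=np.stack([(u-K[0,2])/K[0,0]*d,-(v-K[1,2])/K[1,1]*d,-d],-1)
    return (C-T[:3,3])@T[:3,:3]
def raypt(u,v,z,K,T):
    r=np.array([(u-K[0,2])/K[0,0],-(v-K[1,2])/K[1,1],-1])@T[:3,:3]; o=-T[:3,:3].T@T[:3,3]
    return o+r*(z-o[2])/r[2]
E
python3 - <<'E'
from h import *
for n in("top","side"):
    f=np.load(f"pics/{n}0.npz"); im=f["im"]
    cv2.imwrite(f"pics/{n}0b.png",cv2.resize(im,(800,600),interpolation=cv2.INTER_CUBIC))
E
python3 - <<'E'
from h import *
f=np.load("pics/top0.npz"); P=cloud(f["d"],f["K"],f["T"])
arm.get_image("top")
for l in("rail","gate_knob","rest_a","file_a","file_a_butt","flux_jar","bench_block","pickle_pot"):
    for r in arm.outline_of("top",l):
        m=r["region"]&(f["d"]>0); p=P[m]
        top=p[p[:,2]>np.percentile(p[:,2],50)-.005]
        print(l,round(r["conf"],2),np.round(r["extent"]),np.round(np.median(p,0),3),"z95",round(np.percentile(p[:,2],95),3))
E
```

```text
rail 0.89 [178. 171. 257. 215.] [0.518 0.15  0.012] z95 0.028
rail 0.53 [324. 206. 368. 218.] [ 0.462 -0.329  0.01 ] z95 0.019
rail 0.32 [328. 230. 357. 232.] [ 0.401 -0.339  0.012] z95 0.019
gate_knob 0.51 [298. 187. 304. 234.] [ 0.467 -0.163  0.053] z95 0.074
gate_knob 0.51 [327. 176. 369. 178.] [ 0.591 -0.328  0.01 ] z95 0.018
gate_knob 0.48 [229. 176. 235. 179.] [0.589 0.096 0.035] z95 0.041
gate_knob 0.33 [126. 241. 145. 257.] [0.322 0.444 0.016] z95 0.062
rest_a 0.78 [220. 107. 229. 147.] [0.766 0.118 0.053] z95 0.072
rest_a 0.69 [276. 152. 286. 195.] [ 0.592 -0.086  0.053] z95 0.073
rest_a 0.69 [332. 128. 373. 152.] [ 0.717 -0.349  0.051] z95 0.073
rest_a 0.57 [304. 265. 352. 276.] [ 0.258 -0.236  0.052] z95 0.076
rest_a 0.55 [232. 222. 244. 270.] [0.335 0.073 0.051] z95 0.074
rest_a 0.52 [295. 187. 306. 234.] [ 0.465 -0.163  0.052] z95 0.074
file_a 0.71 [324. 230. 373. 234.] [ 0.401 -0.342  0.012] z95 0.019
file_a 0.66 [331. 206. 368. 217.] [ 0.467 -0.363  0.014] z95 0.02
file_a 0.59 [323. 174. 370. 182.] [ 0.591 -0.327  0.01 ] z95 0.018
file_a 0.47 [327. 191. 367. 202.] [ 0.525 -0.342  0.01 ] z95 0.018
file_a 0.46 [122. 241. 143. 258.] [0.32  0.442 0.021] z95 0.064
file_a_butt 0.59 [326. 174. 367. 180.] [ 0.591 -0.312  0.01 ] z95 0.017
flux_jar 0.57 [261. 123. 272. 141.] [ 0.744 -0.036  0.068] z95 0.076
flux_jar 0.53 [323. 175. 369. 182.] [ 0.591 -0.328  0.011] z95 0.018
bench_block 0.71 [286. 135. 310. 152.] [ 0.716 -0.155  0.03 ] z95 0.038
bench_block 0.68 [326. 172. 370. 179.] [ 0.593 -0.36   0.012] z95 0.019
pickle_pot 0.52 [123. 243. 145. 259.] [0.319 0.445 0.02 ] z95 0.064
pickle_pot 0.52 [326. 208. 369. 217.] [ 0.464 -0.346  0.012] z95 0.019
```

View pics/top0b.png

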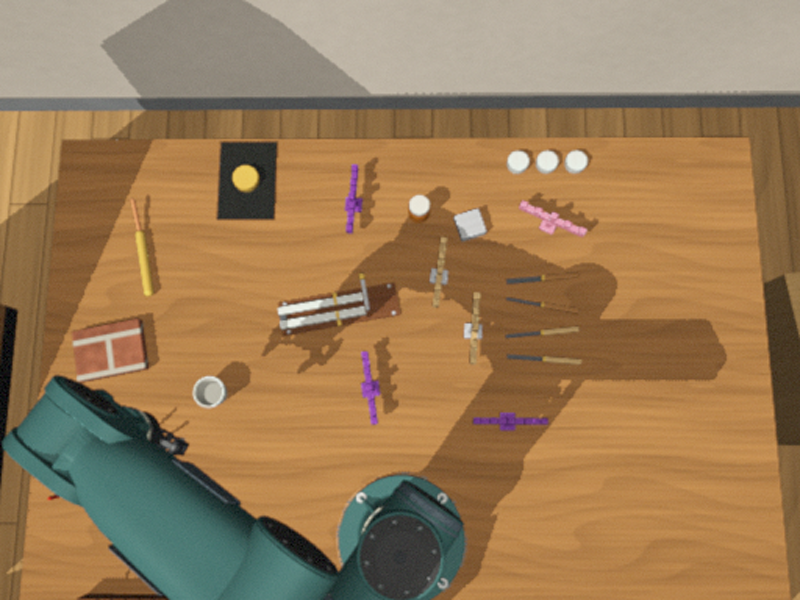

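View pics/side0b.png

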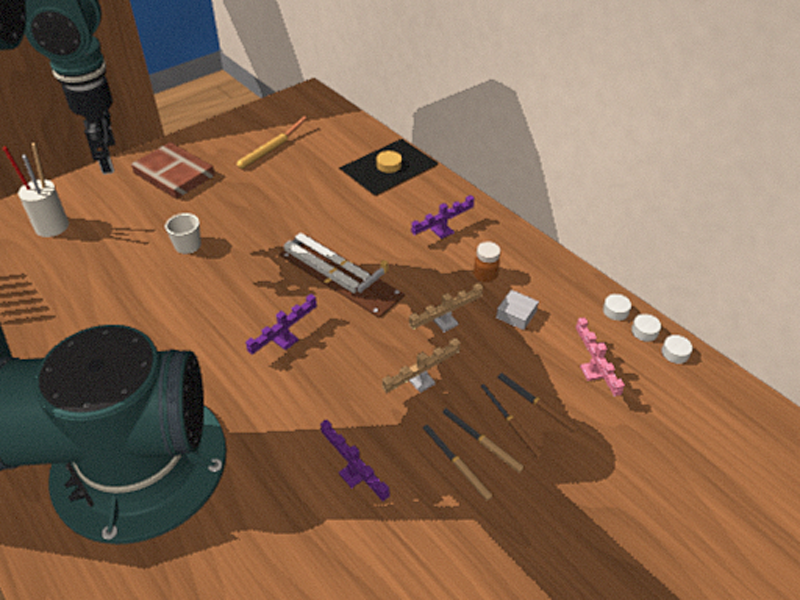

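The top view shows the rail at about (330,305) in the 800 px picture, with its mouth and gate to the right and the knob at (362,280). The two real wooden rests are at (440,272) and (475,328). There are four files at right (540,280 to 360), with the dark end to the left. I'll get coarse poses from depth next.

```bash
cat >> h.py <<'E'
def state():
    s=arm.observe(); M=R.from_rotvec(s["eef_rot"]).as_matrix(); return s,M
def go(x,y,z,yaw=None):
    """yaw: world angle (deg) of tool y axis. prints tool-frame turn then shift (after turn)"""
    s,M=state(); p=s["eef_pos"]
    cy=np.degrees(np.arctan2(M[1,1],M[0,1])); 
    tz=0
    tilt=np.round(np.degrees(M.T@np.cross(M[:,2],[0,0,-1])),2)
    if yaw is not None: tz=-(yaw-cy); tz=(tz+180)%360-180
    M2=M@R.from_rotvec([0,0,np.radians(tz)]).as_matrix()
    d=M2.T@(np.array([x,y,z])-p)*1000
    print("t",round(s["time_s"],1),"pos",np.round(p*1000,1),"yaw %.1f"%cy,"q6 %.2f"%s["q"][5],"F",np.round(s["contact_force"],1),"grip %.1f"%(s["grip_width"]*1000))
    print("  turn z %.1f tilt"%tz,tilt," shift",np.round(d,1))
E
python3 - <<'E'
from h import *
f=np.load("pics/top0.npz"); P=cloud(f["d"],f["K"],f["T"]); im=f["im"]
hsv=cv2.cvtColor(im,cv2.COLOR_BGR2HSV)
for name,c in(("r1",(.59,-.086)),("r2",(.465,-.163))):
    m=(abs(P[...,0]-c[0])<.1)&(abs(P[...,1]-c[1])<.05)&(P[...,2]>.04)
    q=P[m][:,:2]; mu,S,V=cv2.PCACompute2(q.astype(np.float32),None)
    r=cv2.minAreaRect((q*1000).astype(np.float32)); print(name,mu,np.degrees(np.arctan2(V[0][1],V[0][0])),S.ravel(),r)
for x in(.591,.525,.465,.401):
    m=(abs(P[...,0]-x)<.022)&(abs(P[...,1]+.34)<.11)&(P[...,2]>.006)
    q=P[m][:,:2]; r=cv2.minAreaRect((q*1000).astype(np.float32)); print("file",q.mean(0),r)
m=(abs(P[...,0]-.51)<.08)&(abs(P[...,1]-.14)<.16)&(P[...,2]>.014)&(P[...,2]<.03)
q=P[m][:,:2]; print("rail",cv2.minAreaRect((q*1000).astype(np.float32)))
m=(abs(P[...,0]-.6)<.08)&(abs(P[...,1]-.1)<.1)&(P[...,2]>.028)
print("knob",P[m])
go(.5,.1,.35,0)
E
```

```text
Traceback (most recent call last):
IndexError: index 1 is out of bounds for axis 0 with size 1
```

```bash
python3 - <<'E'
from h import *
f=np.load("pics/top0.npz"); P=cloud(f["d"],f["K"],f["T"]); im=f["im"]
for name,c in(("r1",(.59,-.086)),("r2",(.465,-.163))):
    m=(abs(P[...,0]-c[0])<.1)&(abs(P[...,1]-c[1])<.04)&(P[...,2]>.04)
    q=P[m][:,:2]; r=cv2.minAreaRect((q*1000).astype(np.float32)); print(name,q.mean(0),r)
for x in(.591,.525,.465,.401):
    m=(abs(P[...,0]-x)<.022)&(abs(P[...,1]+.34)<.11)&(P[...,2]>.006)
    q=P[m][:,:2]; r=cv2.minAreaRect((q*1000).astype(np.float32)); print("file",q.mean(0),r)
m=(abs(P[...,0]-.51)<.08)&(abs(P[...,1]-.14)<.16)&(P[...,2]>.014)&(P[...,2]<.03)
q=P[m][:,:2]; print("rail",cv2.minAreaRect((q*1000).astype(np.float32)))
m=(abs(P[...,0]-.6)<.08)&(abs(P[...,1]-.1)<.1)&(P[...,2]>.028)
print("knob",P[m].mean(0))
go(.5,.05,.35,0)
E
```

```text
r1 [ 0.59570843 -0.0850489 ] ((597.0473022460938, -85.27528381347656), (13.830548286437988, 163.92247009277344), 82.9659652709961)
r2 [ 0.46365108 -0.16310454] ((465.8449401855469, -162.27513122558594), (17.200912475585938, 161.59622192382812), 86.06991577148438)
file [ 0.59174122 -0.33657318] ((591.8048095703125, -340.1915283203125), (216.79876708984375, 42.03799057006836), 89.30652618408203)
file [ 0.52549146 -0.33835248] ((524.6126098632812, -339.48394775390625), (42.05060958862305, 218.38177490234375), 0.07439082860946655)
file [ 0.46450439 -0.33823095] ((465.7109680175781, -339.5859069824219), (41.328948974609375, 214.49266052246094), 0.2948833703994751)
file [ 0.39920979 -0.34157797] ((399.8589782714844, -339.48748779296875), (40.43733215332031, 216.95066833496094), 0.1567358672618866)
rail ((522.5982666015625, 140.49368286132812), (298.1485900878906, 138.35791015625), 86.09481048583984)
knob [0.55401448 0.12342055 0.03185465]
t 0.6 pos [230.6 471.6 231.2] yaw 63.9 q6 1.42 F [0.3 0.1 0.5] grip 85.4
  turn z 63.9 tilt [-0.01 -0.   -0.  ]  shift [-421.6  269.4 -118.7]
```

```bash
python3 -m inch '[{"gripper":100,"translation":[0,0,-15],"turn":[0,0,-6.7]},{"gripper":100,"translation":[0,0,-15],"turn":[0,0,-6.7]},{"gripper":100,"translation":[0,0,-15],"turn":[0,0,-6.7]},{"gripper":100,"translation":[0,0,-15],"turn":[0,0,-6.7]},{"gripper":100,"translation":[0,0,-15],"turn":[0,0,-6.7]},{"gripper":100,"translation":[0,0,0],"turn":[0,0,0]},{"gripper":100,"translation":[0,0,0],"turn":[0,0,0]},{"gripper":100,"translation":[0,0,0],"turn":[0,0,0]},{"gripper":100,"translation":[0,0,0],"turn":[0,0,0]},{"gripper":100,"translation":[0,0,0],"turn":[0,0,0]}]' 40; python3 -c "
from h import *
go(.5,.1,.35,97)"
```

```text
time_s: 1.38
eef_pos: [0.23, 0.4708, 0.3073]
eef_rot: [0.234, -3.131, 0.004]
contact_force: [0.5, -0.5, -0.5]
grip_width: 0.0853
t 1.4 pos [230.  470.8 307.3] yaw 98.5 q6 0.81 F [ 0.5 -0.5 -0.5] grip 85.3
  turn z 1.5 tilt [-0.14 -0.13 -0.  ]  shift [-222.7 -401.   -42.2]
```

```bash
python3 -m inch '[{"gripper":100,"translation":[-22,-36,-4],"turn":[0,0,0]},{"gripper":100,"translation":[-22,-36,-4],"turn":[0,0,0]},{"gripper":100,"translation":[-22,-36,-4],"turn":[0,0,0]},{"gripper":100,"translation":[-22,-36,-4],"turn":[0,0,0]},{"gripper":100,"translation":[-22,-36,-4],"turn":[0,0,0]},{"gripper":100,"translation":[-22,-36,-4],"turn":[0,0,0]},{"gripper":100,"translation":[-22,-36,-4],"turn":[0,0,0]},{"gripper":100,"translation":[-22,-36,-4],"turn":[0,0,0]},{"gripper":100,"translation":[-22,-36,-4],"turn":[0,0,0]},{"gripper":100,"translation":[-22,-36,-4],"turn":[0,0,0]}]' 40; python3 - <<'E'
from h import *
go(.5,.1,.35,97)
im,d,K,T=snap("wrist"); cv2.imwrite("pics/w1.png",im); np.savez("pics/w1.npz",im=im,d=d,K=K,T=T)
s,M=state(); c=-T[:3,:3].T@T[:3,3]; print("cam in tool",M.T@(c-s["eef_pos"]),"look",M.T@(-T[2,:3]),K)
E
```

```text
time_s: 2.22
eef_pos: [0.4931, 0.1506, 0.3411]
eef_rot: [0.233, -3.123, 0.009]
contact_force: [0.2, 2.2, 1.1]
grip_width: 0.0859
t 2.2 pos [493.1 150.6 341.1] yaw 98.5 q6 -0.01 F [0.2 2.2 1.1] grip 85.9
  turn z 1.5 tilt [-0.28 -0.6  -0.  ]  shift [ -0.6 -51.1  -8.6]
cam in tool [ 0.07564935  0.00558818 -0.1435651 ] look [-0.28744332  0.0028134   0.95779352] [[292.96679082   0.         252.10847195]
 [  0.         292.96679082 194.05943192]
 [  0.           0.           1.        ]]
```

View pics/w1.png

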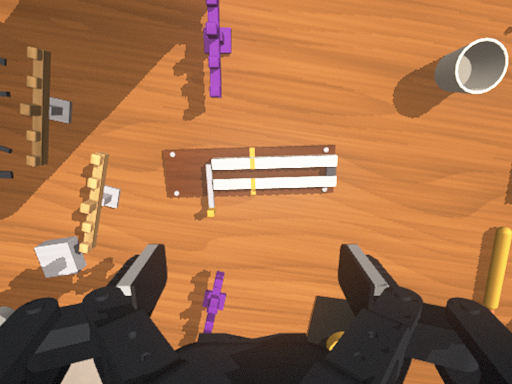

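```bash
python3 - <<'E'
from h import *
im=cv2.imread("pics/w1.png")[130:230,155:355]; cv2.imwrite("pics/w1c.png",cv2.resize(im,None,fx=4,fy=4,interpolation=cv2.INTER_CUBIC))
E
```

```text
(no output)
```

View pics/w1c.png

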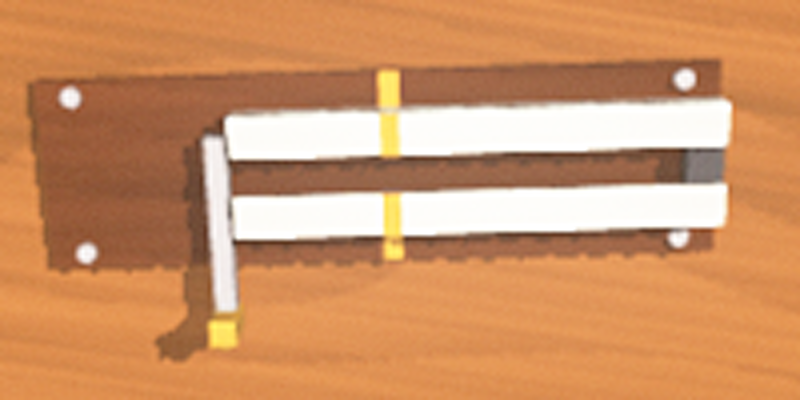

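```bash
cat > fit.py <<'E'
from h import *
from scipy.optimize import least_squares
f=np.load("pics/w1.npz"); K,T=f["K"],f["T"]
pts=[(-40,-80,6,30,82),(40,-80,6,50,268),(-40,200,6,720,60),(40,200,6,713,250),(-25,0,22,226,115),(-8,0,22,231,158),(-25,200,22,729,99),(-8,200,22,731,147),(8,0,22,235,196),(25,0,22,238,239),(8,200,22,724,184),(25,200,22,727,226)]
A=np.array(pts,float); uv=A[:,3:]/4+[155,130]; B=A[:,:3]/1000
def W(p,B): 
    c,s=np.cos(p[2]),np.sin(p[2]); return np.c_[p[0]+c*B[:,0]-s*B[:,1],p[1]+s*B[:,0]+c*B[:,1],B[:,2]]
g=lambda p:(proj(W(p,B),K,T)-uv).ravel()
r=least_squares(g,[.52,.05,.12]); print(r.x,np.degrees(r.x[2])); print(np.round(r.fun.reshape(-1,2),1).tolist())
k=W(r.x,np.array([[.06,-.006,.034],[.11,-.006,.034],[0,.065,.006]])); print("knob",k,proj(k,K,T), "meas",223/4+155,332/4+130)
np.save("rail.npy",r.x)
E
python3 fit.py
```

```text
[0.532638   0.09137817 0.1789535 ] 10.25328037546316
[[0.9, -0.6], [1.2, -0.1], [0.4, -0.2], [-0.1, -0.2], [0.0, 0.5], [-0.5, 0.3], [0.4, 0.8], [-0.6, -0.6], [-0.8, 0.5], [-0.9, -0.2], [0.6, -0.0], [-0.6, -0.3]]
knob [[0.59274783 0.09615398 0.034     ]
 [0.64194935 0.10505397 0.034     ]
 [0.52106801 0.15534015 0.006     ]] [[210.42581613 212.27634271]
 [212.49729343 240.34784169]
 [252.86347516 171.46015348]] meas 210.75 213.0
```

```bash
python3 -c "
from h import *
go(.5925,.096,.14,100.25)"
```

```text
t 2.3 pos [497.1 146.  340.5] yaw 98.3 q6 -0.01 F [ 0.3 -6.7 -2.8] grip 85.7
  turn z -1.9 tilt [-0.4  -0.59 -0.  ]  shift [-87.1 -64.8 200.1]
```

```bash
python3 -m inch '[{"gripper":100,"translation":[-14,-11,35],"turn":[0,0,-1]},{"gripper":100,"translation":[-14,-11,35],"turn":[0,0,-1]},{"gripper":100,"translation":[-14,-11,35],"turn":[0,0,0]},{"gripper":100,"translation":[-14,-11,35],"turn":[0,0,0]},{"gripper":100,"translation":[-14,-11,30],"turn":[0,0,0]},{"gripper":100,"translation":[-14,-11,30],"turn":[0,0,0]},{"gripper":100,"translation":[0,0,0],"turn":[-0.4,-0.6,0]},{"gripper":100,"translation":[0,0,0],"turn":[0,0,0]},{"gripper":100,"translation":[0,0,0],"turn":[0,0,0]},{"gripper":100,"translation":[0,0,0],"turn":[0,0,0]}]' 40; python3 - <<'E'
from h import *
go(.5925,.096,.024,100.25)
im,d,K,T=snap("wrist"); cv2.imwrite("pics/w2.png",cv2.resize(im,(800,600),interpolation=cv2.INTER_CUBIC)); np.savez("pics/w2.npz",im=im,d=d,K=K,T=T)
E
```

```text
time_s: 3.1
eef_pos: [0.5921, 0.0868, 0.1308]
eef_rot: [0.255, -3.129, -0.003]
contact_force: [-0.6, -0.8, 0.1]
grip_width: 0.0851
t 3.1 pos [592.1  86.8 130.8] yaw 99.3 q6 -0.15 F [-0.6 -0.8  0.1] grip 85.1
  turn z -0.9 tilt [ 0.1 -0.1 -0. ]  shift [ -2.2   8.8 106.8]
```

View pics/w2.png

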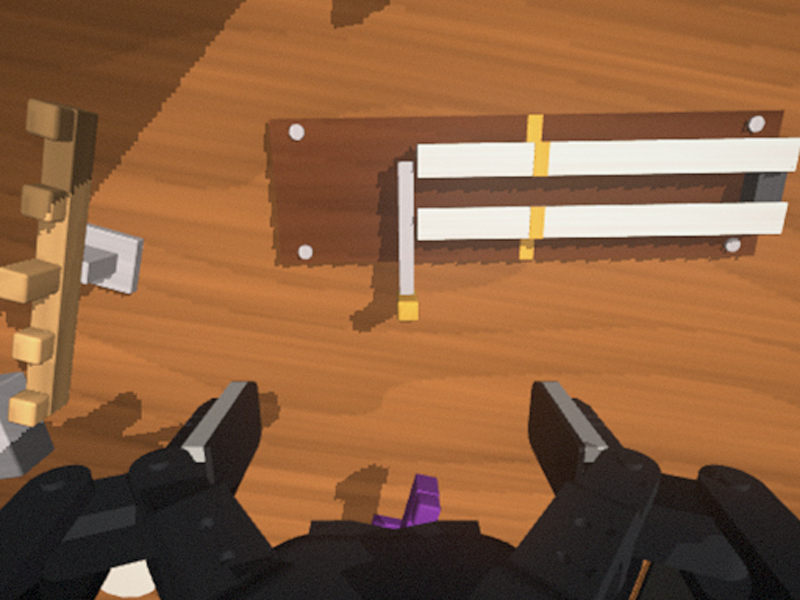

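```bash
cat > fit2.py <<'E'
from h import *
from scipy.optimize import least_squares
import json
def W(p,B): 
    c,s=np.cos(p[2]),np.sin(p[2]); return np.c_[p[0]+c*B[:,0]-s*B[:,1],p[1]+s*B[:,0]+c*B[:,1],B[:,2]]
def fit(npz,pts,sc,off=(0,0),p0=None):
    f=np.load(npz); K,T=f["K"],f["T"]; A=np.array(pts,float); uv=A[:,3:]/sc+off; B=A[:,:3]/1000
    r=least_squares(lambda p:(proj(W(p,B),K,T)-uv).ravel(),p0,loss="soft_l1"); 
    print(np.round(r.x,4),"yaw %.2f"%np.degrees(r.x[2]),np.round((proj(W(r.x,B),K,T)-uv),1).tolist()); return r.x
E
python3 - <<'E'
from fit2 import *
x=fit("pics/w2.npz",[(-25,0,22,417,145),(-8,0,22,418,178),(8,0,22,418,208),(25,0,22,418,240),(-25,200,22,799,137),(-8,200,22,797,170),(8,200,22,786,202),(25,200,22,782,233),(-40,-80,6,268,121),(40,-80,6,278,266),(-40,200,6,782,111),(40,200,6,755,255)],1.5625,p0=[.53,.09,.18])
k=W(x,np.array([[.06,-.006,.034]])); print(k); f=np.load("pics/w2.npz");print(proj(k,f["K"],f["T"])*1.5625)
np.save("rail.npy",x)
go(*k[0,:2],.024,90+np.degrees(x[2]))
E
```

```text
[0.5329 0.0908 0.1832] yaw 10.49 [[-0.1, -0.0], [-0.7, 0.5], [-0.5, 0.9], [-0.4, 0.5], [2.1, -0.2], [-1.4, 0.5], [1.3, -0.2], [-0.7, 0.2], [0.3, -0.4], [2.4, -1.0], [1.0, -1.1], [-1.0, -0.1]]
[[0.59296324 0.09584362 0.034     ]]
[[407.86624394 307.97630207]]
t 3.1 pos [592.2  86.9 131. ] yaw 99.3 q6 -0.15 F [ 0.   1.  -0.6] grip 85.3
  turn z -1.2 tilt [ 0.1  -0.07 -0.  ]  shift [ -2.5   8.5 107.1]
```

```bash
python3 -m inch '[{"gripper":100,"translation":[-1,4,30],"turn":[0,0,-1]},{"gripper":100,"translation":[-1,4,30],"turn":[0,0,0]},{"gripper":60,"translation":[0,0,30],"turn":[0,0,0]},{"gripper":40,"translation":[0,0,15],"turn":[0,0,0]},{"gripper":0,"translation":[0,0,0],"turn":[0,0,0]},{"gripper":0,"translation":[0,0,0],"turn":[0,0,0]},{"gripper":0,"translation":[0,0,0],"turn":[0,0,0]},{"gripper":0,"translation":[0,0,0],"turn":[0,0,0]},{"gripper":0,"translation":[0,0,0],"turn":[0,0,0]},{"gripper":0,"translation":[0,0,0],"turn":[0,0,0]}]' 40; python3 - <<'E'
from h import *
go(.593,.0958,.024,100.4)
go(.593+.05,.0958+.009,.024,100.4)
E
```

```text
time_s: 3.98
eef_pos: [0.5993, 0.099, 0.038]
eef_rot: [-0.287, 3.107, -0.0]
contact_force: [1.2, 0.4, 0.1]
grip_width: 0.0001
t 4.0 pos [599.3  99.   38. ] yaw 100.5 q6 -0.16 F [1.2 0.4 0.1] grip 0.1
  turn z 0.1 tilt [-0.13  1.24 -0.  ]  shift [ 7.1 -2.  13.8]
t 4.0 pos [599.3  99.   38. ] yaw 100.5 q6 -0.16 F [1.2 0.4 0.1] grip 0.1
  turn z 0.1 tilt [-0.13  1.24 -0.  ]  shift [-43.7  -2.2  14.9]
```

```bash
python3 -m inch '[{"gripper":50,"translation":[0,0,-10],"turn":[0,0,0]},{"gripper":50,"translation":[3.5,-1,0],"turn":[0,1.2,0]},{"gripper":50,"translation":[3.5,-1,0],"turn":[0,0,0]},{"gripper":50,"translation":[0,0,0],"turn":[0,0,0]},{"gripper":50,"translation":[0,0,12],"turn":[0,0,0]},{"gripper":50,"translation":[0,0,12],"turn":[0,0,0]},{"gripper":30,"translation":[0,0,0],"turn":[0,0,0]},{"gripper":0,"translation":[0,0,0],"turn":[0,0,0]},{"gripper":0,"translation":[0,0,0],"turn":[0,0,0]},{"gripper":0,"translation":[0,0,0],"turn":[0,0,0]}]' 40; python3 - <<'E'
from h import *
go(.593,.0958,.024,100.4)
go(.593+.05,.0958+.009,.024,100.4)
E
```

```text
time_s: 4.82
eef_pos: [0.5945, 0.0947, 0.0306]
eef_rot: [-0.286, 3.119, -0.006]
contact_force: [1.9, -0.7, -11.3]
grip_width: 0.0095
t 4.8 pos [594.5  94.7  30.6] yaw 100.5 q6 -0.16 F [  1.9  -0.7 -11.3] grip 9.5
  turn z 0.1 tilt [-0.27  0.5  -0.  ]  shift [1.4 1.4 6.6]
t 4.8 pos [594.5  94.7  30.6] yaw 100.5 q6 -0.16 F [  1.9  -0.7 -11.3] grip 9.5
  turn z 0.1 tilt [-0.27  0.5  -0.  ]  shift [-49.4   1.2   7. ]
```

```bash
python3 -m inch '[{"gripper":40,"translation":[0,0,0],"turn":[0,0,0]},{"gripper":40,"translation":[0,0,0],"turn":[0,0,0]},{"gripper":40,"translation":[0,0,0],"turn":[0,0,0]},{"gripper":40,"translation":[1,1,7],"turn":[0,0.5,0]},{"gripper":40,"translation":[0,0,0],"turn":[0,0,0]},{"gripper":0,"translation":[0,0,0],"turn":[0,0,0]},{"gripper":0,"translation":[0,0,0],"turn":[0,0,0]},{"gripper":0,"translation":[0,0,0],"turn":[0,0,0]},{"gripper":0,"translation":[0,0,0],"turn":[0,0,0]},{"gripper":0,"translation":[0,0,0],"turn":[0,0,0]}]' 40; python3 - <<'E'
from h import *
go(.593,.0958,.024,100.4)
E
```

```text
time_s: 5.65
eef_pos: [0.5947, 0.0947, 0.025]
eef_rot: [-0.286, 3.126, -0.011]
contact_force: [0.2, -0.5, -0.5]
grip_width: 0.0104
t 5.7 pos [594.7  94.7  25. ] yaw 100.5 q6 -0.16 F [ 0.2 -0.5 -0.5] grip 10.4
  turn z 0.1 tilt [-0.41  0.11 -0.  ]  shift [1.5 1.4 1. ]
```

```bash
python3 -m inch '[{"gripper":0,"translation":[-6,0,0],"turn":[0,0,0]},{"gripper":0,"translation":[-7,0,0],"turn":[0,0,0]},{"gripper":0,"translation":[-7,0,0],"turn":[0,0,0]},{"gripper":0,"translation":[-7,0,0],"turn":[0,0,0]},{"gripper":0,"translation":[-7,0,0],"turn":[0,0,0]},{"gripper":0,"translation":[-7,0,0],"turn":[0,0,0]},{"gripper":0,"translation":[-5,0,0],"turn":[0,0,0]},{"gripper":0,"translation":[-4,0,0],"turn":[0,0,0]},{"gripper":0,"translation":[0,0,0],"turn":[0,0,0]},{"gripper":0,"translation":[0,0,0],"turn":[0,0,0]}]' 60; python3 - <<'E'
from h import *
go(.593+.0492,.0958+.009,.024,100.4)
E
```

```text
time_s: 6.48
eef_pos: [0.6411, 0.1032, 0.0251]
eef_rot: [0.284, -3.114, 0.016]
contact_force: [-1.8, -1.6, -0.1]
grip_width: 0.0098
t 6.5 pos [641.1 103.2  25.1] yaw 100.4 q6 -0.14 F [-1.8 -1.6 -0.1] grip 9.8
  turn z 0.0 tilt [-0.51 -0.89 -0.  ]  shift [-1.3  1.4  1. ]
```

```bash
python3 -m inch '[{"gripper":0,"translation":[-3,0,0],"turn":[0,0,0]},{"gripper":0,"translation":[-2,0,0],"turn":[0,0,0]},{"gripper":0,"translation":[0,0,0],"turn":[0,0,0]},{"gripper":50,"translation":[0,0,0],"turn":[0,0,0]},{"gripper":50,"translation":[0,0,0],"turn":[0,0,0]},{"gripper":50,"translation":[0,0,-20],"turn":[0,0,0]},{"gripper":50,"translation":[0,-5,-40],"turn":[0.5,-0.9,0]},{"gripper":50,"translation":[0,-20,-40],"turn":[0,0,0]},{"gripper":50,"translation":[0,-20,-30],"turn":[0,0,0]},{"gripper":50,"translation":[0,0,0],"turn":[0,0,0]}]' 60; python3 - <<'E'
from h import *
go(.597,-.085,.15,83)
im,d,K,T=snap("wrist"); cv2.imwrite("pics/w3.png",cv2.resize(im,(800,600),interpolation=cv2.INTER_CUBIC)); np.savez("pics/w3.npz",im=im,d=d,K=K,T=T)
x=np.load("rail.npy")
from fit2 import W
print(proj(W(x,np.array([[.06,-.006,.034],[.11,-.006,.034]])),K,T)*1.5625)
E
```

```text
time_s: 7.32
eef_pos: [0.6532, 0.0623, 0.1582]
eef_rot: [0.29, -3.116, 0.027]
contact_force: [0.8, 0.4, -0.0]
grip_width: 0.0429
t 7.3 pos [653.2  62.3 158.2] yaw 100.6 q6 -0.21 F [ 0.8  0.4 -0. ] grip 42.9
  turn z 17.6 tilt [-0.94 -0.77  0.  ]  shift [  37.7 -152.8   11.5]
[[472.99922776 203.85849319]
 [468.83503648 288.66011062]]
```

View pics/w3.png

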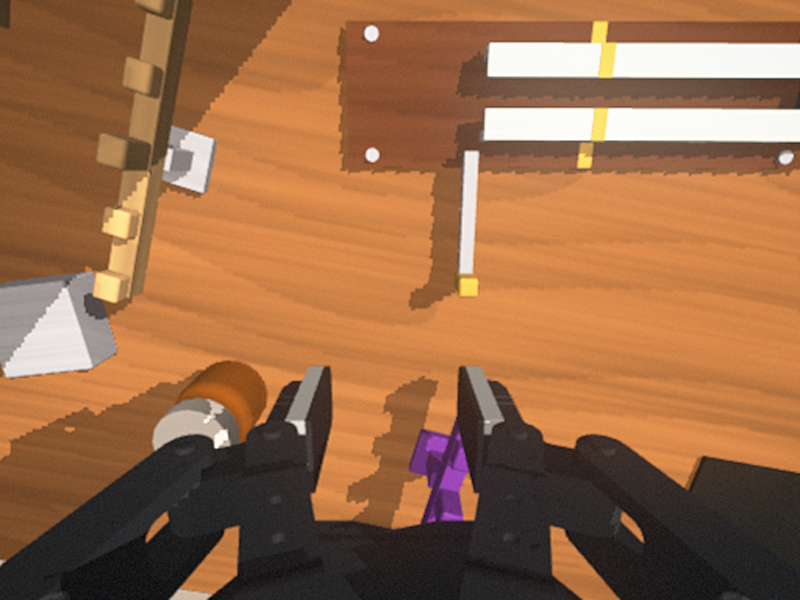

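```bash
python3 -m inch '[{"gripper":90,"translation":[0,-10,-10],"turn":[-0.5,-0.4,6]},{"gripper":90,"translation":[0,-10,-10],"turn":[-0.5,-0.4,6]},{"gripper":90,"translation":[0,-10,-10],"turn":[0,0,5.6]},{"gripper":90,"translation":[6,-25,0],"turn":[0,0,0]},{"gripper":90,"translation":[6,-25,0],"turn":[0,0,0]},{"gripper":90,"translation":[6,-25,0],"turn":[0,0,0]},{"gripper":90,"translation":[6,-25,0],"turn":[0,0,0]},{"gripper":90,"translation":[6,-10,0],"turn":[0,0,0]},{"gripper":90,"translation":[0,0,0],"turn":[0,0,0]},{"gripper":90,"translation":[0,0,0],"turn":[0,0,0]}]' 60; python3 - <<'E'
from h import *
go(.597,-.085,.15,83)
im,d,K,T=snap("wrist"); cv2.imwrite("pics/w4.png",cv2.resize(im,(800,600),interpolation=cv2.INTER_CUBIC)); np.savez("pics/w4.npz",im=im,d=d,K=K,T=T)
P=cloud(d,K,T)
for r in arm.outline_of("wrist","rest_a"):
    p=P[r["region"]&(d>0)]; hh=p[(p[:,2]>.046)]
    if len(hh): print(round(r["conf"],2),r["extent"],cv2.minAreaRect((hh[:,:2]*1000).astype(np.float32)),"tab",(p[p[:,2]>.069].mean(0) if (p[:,2]>.069).any() else None),p[:,2].max())
E
```

```text
time_s: 8.2
eef_pos: [0.6099, -0.0704, 0.1764]
eef_rot: [-0.208, -3.127, -0.011]
contact_force: [0.7, 0.2, 0.3]
grip_width: 0.077
t 8.2 pos [609.9 -70.4 176.4] yaw 82.4 q6 -0.12 F [0.7 0.2 0.3] grip 77.0
  turn z -0.6 tilt [ 0.36 -0.44 -0.  ]  shift [ 10.8 -16.2  26.4]
0.75 [88.4, 0.0, 156.7, 143.1] ((495.4272155761719, -166.18392944335938), (15.066412925720215, 109.95001983642578), 86.14151763916016) tab [ 0.46954817 -0.16351674  0.07369796] 0.07624659931684322
0.75 [402.9, 239.1, 465.2, 301.0] ((724.891845703125, 122.555908203125), (15.267533302307129, 58.368690490722656), 85.51998901367188) tab None 0.06444535502069394
0.71 [1.1, 281.0, 56.2, 337.7] ((661.3165893554688, -245.2777862548828), (18.785886764526367, 262.0605773925781), 29.354671478271484) tab [ 0.67313819 -0.26379984  0.13643656] 0.24824635632164122
0.57 [214.4, 86.9, 255.5, 257.7] ((599.6033325195312, -85.91661834716797), (14.220318794250488, 161.2218017578125), 82.847900390625) tab [ 0.5993959  -0.08576077  0.07402488] 0.07626120267853291
```

View pics/w4.png

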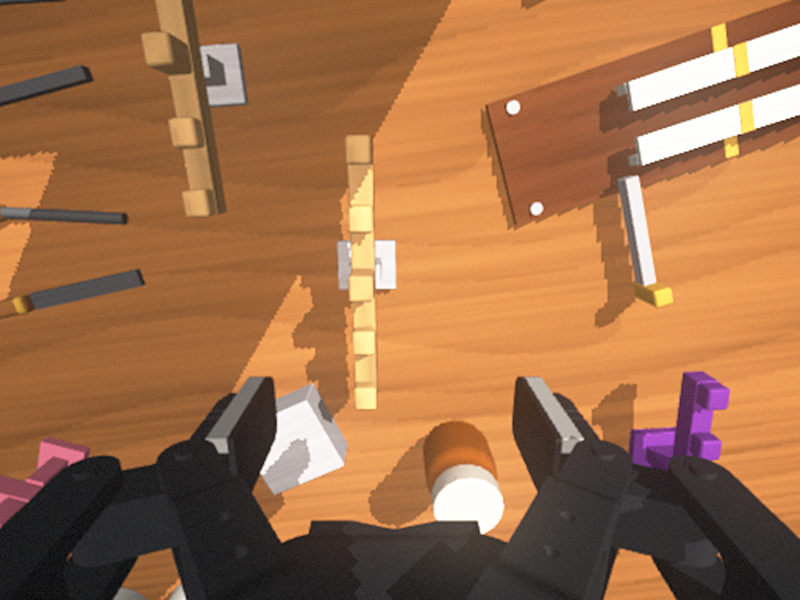

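```bash
python3 -m inch '[{"gripper":90,"translation":[2,-8,0],"turn":[0.3,-0.4,-0.4]},{"gripper":90,"translation":[5,-8,20],"turn":[0,0,0]},{"gripper":90,"translation":[0,0,30],"turn":[0,0,0]},{"gripper":90,"translation":[0,0,30],"turn":[0,0,0]},{"gripper":90,"translation":[0,0,20],"turn":[0,0,0]},{"gripper":90,"translation":[0,0,10],"turn":[0,0,0]},{"gripper":90,"translation":[0,0,0],"turn":[0,0,0]},{"gripper":90,"translation":[0,0,0],"turn":[0,0,0]},{"gripper":90,"translation":[0,0,0],"turn":[0,0,0]},{"gripper":90,"translation":[0,0,0],"turn":[0,0,0]}]' 60; python3 - <<'E'
from h import *
go(.5995,-.0858,.038,82.85)
E
```

```text
time_s: 9.13
eef_pos: [0.6045, -0.0808, 0.064]
eef_rot: [0.175, 3.129, -0.003]
contact_force: [-1.0, -0.2, 1.0]
grip_width: 0.0769
t 9.1 pos [604.5 -80.8  64. ] yaw 83.6 q6 -0.15 F [-1.  -0.2  1. ] grip 76.9
  turn z 0.8 tilt [-0.08  0.45 -0.  ]  shift [ 4.5 -5.5 26. ]
```

```bash
python3 -m inch '[{"gripper":90,"translation":[2.5,-3,0],"turn":[0,0.4,0.7]},{"gripper":90,"translation":[2.5,-3,15],"turn":[0,0,0]},{"gripper":90,"translation":[0,0,14],"turn":[0,0,0]},{"gripper":90,"translation":[0,0,0],"turn":[0,0,0]},{"gripper":0,"translation":[0,0,0],"turn":[0,0,0]},{"gripper":0,"translation":[0,0,0],"turn":[0,0,0]},{"gripper":0,"translation":[0,0,0],"turn":[0,0,0]},{"gripper":0,"translation":[0,0,0],"turn":[0,0,0]},{"gripper":0,"translation":[0,0,0],"turn":[0,0,0]},{"gripper":0,"translation":[0,0,0],"turn":[0,0,0]}]' 80; python3 - <<'E'
from h import *
go(.5995,-.0858,.038,82.85)
E
```

```text
time_s: 9.97
eef_pos: [0.6027, -0.0881, 0.0425]
eef_rot: [0.198, 3.125, -0.006]
contact_force: [-0.5, 0.0, -3.0]
grip_width: 0.0128
t 10.0 pos [602.7 -88.1  42.5] yaw 82.7 q6 -0.15 F [-0.5  0.  -3. ] grip 12.8
  turn z -0.1 tilt [-0.2   0.63  0.  ]  shift [3.5 1.9 4.4]
```

```bash
python3 -m inch '[{"gripper":0,"translation":[0,0,-15],"turn":[0,0,0]},{"gripper":0,"translation":[0,0,-20],"turn":[0,0,0]},{"gripper":0,"translation":[0,0,-20],"turn":[0,0,-4]},{"gripper":0,"translation":[0,0,-15],"turn":[0,0,-5]},{"gripper":0,"translation":[0,0,0],"turn":[0,0,-5]},{"gripper":0,"translation":[0,0,0],"turn":[0,0,-4]},{"gripper":0,"translation":[0,0,0],"turn":[0,0,0]},{"gripper":0,"translation":[0,0,0],"turn":[0,0,0]},{"gripper":0,"translation":[0,0,0],"turn":[0,0,0]},{"gripper":0,"translation":[0,0,0],"turn":[0,0,0]}]' 80; python3 - <<'E'
from h import *
go(.5444,.0472,.11,100.4)
E
```

```text
time_s: 10.8
eef_pos: [0.5999, -0.087, 0.1145]
eef_rot: [-0.306, 3.122, -0.007]
contact_force: [-0.3, -0.5, -3.0]
grip_width: 0.0128
t 10.8 pos [599.9 -87.  114.5] yaw 101.2 q6 -0.47 F [-0.3 -0.5 -3. ] grip 12.8
  turn z 0.8 tilt [-0.27  0.27  0.  ]  shift [ 30.4 142.    3.7]
```

```bash
python3 -m inch '[{"gripper":0,"translation":[4,15,0],"turn":[-0.3,0.3,0.8]},{"gripper":0,"translation":[5,23,0],"turn":[0,0,0]},{"gripper":0,"translation":[5,23,0],"turn":[0,0,0]},{"gripper":0,"translation":[5,23,0],"turn":[0,0,0]},{"gripper":0,"translation":[5,23,0],"turn":[0,0,0]},{"gripper":0,"translation":[5,20,0],"turn":[0,0,0]},{"gripper":0,"translation":[2,15,0],"turn":[0,0,0]},{"gripper":0,"translation":[0,0,0],"turn":[0,0,0]},{"gripper":0,"translation":[0,0,0],"turn":[0,0,0]},{"gripper":0,"translation":[0,0,0],"turn":[0,0,0]}]' 80; python3 - <<'E'
from h import *
go(.5444,.0472,.0485,100.4)
im,d,K,T=snap("wrist"); cv2.imwrite("pics/w5.png",cv2.resize(im,(800,600),interpolation=cv2.INTER_CUBIC)); np.savez("pics/w5.npz",im=im,d=d,K=K,T=T)
P=cloud(d,K,T)
for r in arm.outline_of("wrist","rest_a"):
    p=P[r["region"]&(d>0)]; hh=p[(p[:,2]>.11)&(p[:,2]<.16)]
    if len(hh)>50: print(round(r["conf"],2),r["extent"],cv2.minAreaRect((hh[:,:2]*1000).astype(np.float32)),hh.mean(0))
E
```

```text
time_s: 11.63
eef_pos: [0.5405, 0.052, 0.1116]
eef_rot: [0.257, -3.126, -0.002]
contact_force: [0.0, 0.9, -2.8]
grip_width: 0.0126
t 11.6 pos [540.5  52.  111.6] yaw 99.4 q6 -0.22 F [ 0.   0.9 -2.8] grip 12.6
  turn z -1.0 tilt [ 0.1 -0.3  0. ]  shift [-3.3 -5.5 63.1]
0.95 [220.7, 73.8, 285.2, 338.4] ((525.270751953125, 50.73151779174805), (137.7776336669922, 26.81988525390625), 15.111480712890625) [0.51171487 0.04837336 0.12889308]
```

View pics/w5.png

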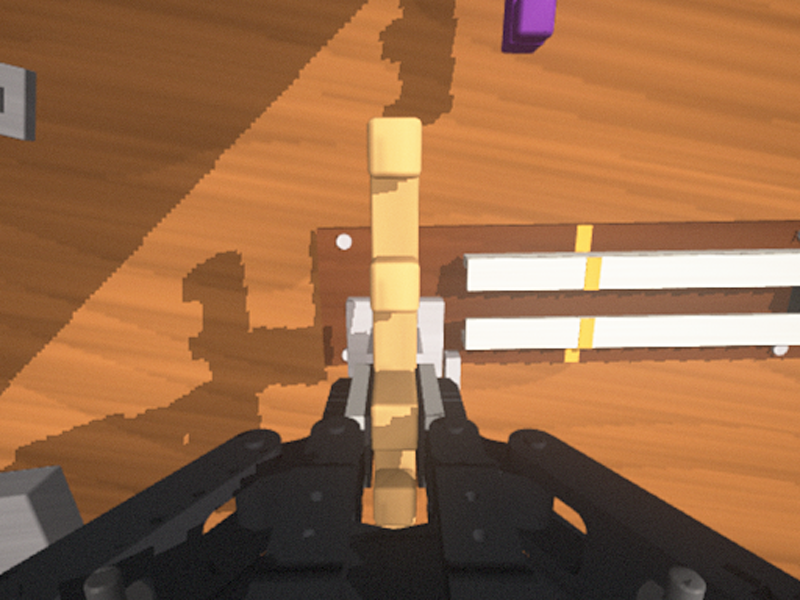

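```bash
python3 - <<'E'
from h import *
f=np.load("pics/w5.npz");K,T=f["K"],f["T"]
from fit2 import *
a=raypt(395/1.5625,148/1.5625,.131,K,T); b=raypt(394.5/1.5625,283/1.5625,.131,K,T)
tcp=np.array([.5405,.052]);th=np.radians(99.4-90); ex=np.array([np.cos(th),np.sin(th)]);ey=np.array([-ex[1],ex[0]])
for q in(a,b): e=q[:2]-tcp; print(q,"rel x,y",e@ex,e@ey)
x=fit("pics/w5.npz",[(-25,0,22,466,256),(-8,0,22,466,291),(8,0,22,465,319),(25,0,22,465,350),(-40,-80,6,318,229),(-40,40+29,6,592,226),(-40,61,6,577,226)],1.5625,p0=np.load("rail.npy"))
E
```

```text
[0.46474509 0.04067528 0.131     ] rel x,y -0.0765873046288529 0.0012000863206865565
[0.49994805 0.04639626 0.131     ] rel x,y -0.04092265924312374 0.0010946890898453547
[0.5326 0.0906 0.1729] yaw 9.91 [[1.1, 2.2], [0.3, 0.2], [0.3, 0.7], [-0.5, -0.3], [-1.2, -0.8], [-0.1, -0.4], [-0.0, -0.4]]
```

```bash
python3 -m inch '[{"gripper":0,"translation":[-2,-3,10],"turn":[0.1,-0.3,-0.8]},{"gripper":0,"translation":[-1,-3,18],"turn":[0,0,0]},{"gripper":0,"translation":[0,0,18],"turn":[0,0,0]},{"gripper":0,"translation":[0,0,12],"turn":[0,0,0]},{"gripper":0,"translation":[0,0,5],"turn":[0,0,0]},{"gripper":0,"translation":[0,0,0],"turn":[0,0,0]},{"gripper":0,"translation":[0,0,0],"turn":[0,0,0]},{"gripper":0,"translation":[0,0,0],"turn":[0,0,0]},{"gripper":0,"translation":[0,0,0],"turn":[0,0,0]},{"gripper":0,"translation":[0,0,0],"turn":[0,0,0]}]' 80; python3 - <<'E'
from h import *
go(.5438,.046,.050,100.2)
E
```

```text
time_s: 12.57
eef_pos: [0.5497, 0.04, 0.0492]
eef_rot: [-0.264, 3.123, -0.002]
contact_force: [-0.2, -0.2, -3.6]
grip_width: 0.0126
t 12.6 pos [549.7  40.   49.2] yaw 99.7 q6 -0.24 F [-0.2 -0.2 -3.6] grip 12.6
  turn z -0.5 tilt [-0.09  0.4  -0.  ]  shift [ 4.7  6.9 -0.8]
```

```bash
python3 -m inch '[{"gripper":0,"translation":[2.4,0,-1],"turn":[-0.1,0.4,-0.5]},{"gripper":0,"translation":[2,0,0],"turn":[0,0,0]},{"gripper":0,"translation":[0,0,0],"turn":[0,0,0]},{"gripper":0,"translation":[0,0,0],"turn":[0,0,0]},{"gripper":0,"translation":[0,0,0],"turn":[0,0,0]},{"gripper":0,"translation":[0,0,0],"turn":[0,0,0]},{"gripper":0,"translation":[0,0,0],"turn":[0,0,0]},{"gripper":0,"translation":[0,0,0],"turn":[0,0,0]},{"gripper":0,"translation":[0,0,0],"turn":[0,0,0]},{"gripper":0,"translation":[0,0,0],"turn":[0,0,0]}]' 80; python3 - <<'E'
from h import *
go(.5438,.046,.050,100.2)
im,d,K,T=snap("wrist"); cv2.imwrite("pics/w6.png",cv2.resize(im[90:280,130:386],None,fx=3,fy=3,interpolation=cv2.INTER_CUBIC)); np.savez("pics/w6.npz",im=im,d=d,K=K,T=T)
E
```

```text
time_s: 13.4
eef_pos: [0.545, 0.039, 0.0504]
eef_rot: [0.28, -3.128, 0.0]
contact_force: [-0.9, 0.1, -2.5]
grip_width: 0.0125
t 13.4 pos [545.   39.   50.4] yaw 100.2 q6 -0.26 F [-0.9  0.1 -2.5] grip 12.5
  turn z 0.0 tilt [ 0.   -0.04 -0.  ]  shift [-0.   7.1  0.4]
```

View pics/w6.png

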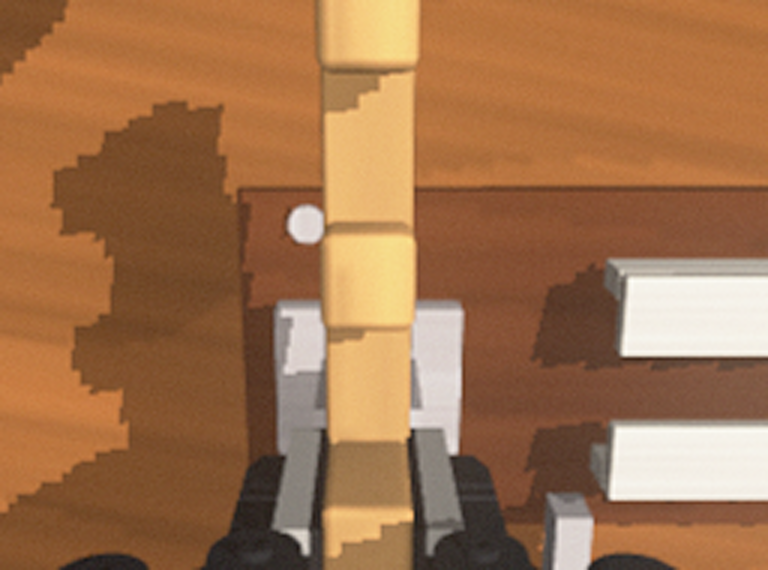

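```bash
python3 - <<'E'
from h import *
f=np.load("pics/w6.npz");K,T=f["K"],f["T"]
p=lambda u,v,z:raypt(130+u/3,90+v/3,z,K,T)
th=np.radians(10.2); ex=np.array([np.cos(th),np.sin(th)]);ey=np.array([-ex[1],ex[0]]); o=np.array([.5327,.0909])
for n,q in dict(footL=p(276,302,.0159),footR=p(462,301,.0159),lip1o=p(622,280,.022),lip1i=p(622,357,.022),lip2i=p(612,421,.022),lip2o=p(612,500,.022),lip1far=p(768,357,.022),lip2far=p(768,420,.022),board=p(240,190,.006),boardfar=p(768,188,.006)).items():
    e=q[:2]-o; print(n,np.round([e@ex*1000,e@ey*1000],1))
E
```

```text
footL [-18.3 -71.3]
footR [-18.5 -32.3]
lip1o [-24.7  -0.9]
lip1i [-8.2  0.5]
lip2i [ 6.1 -0.4]
lip2o [24.8  1.1]
lip1far [-8.2 30.7]
lip2far [ 5.9 32.6]
board [-40.3 -79.4]
boardfar [-40.8  33.4]
```

```bash
python3 -m inch '[{"gripper":0,"translation":[-0.8,3,0.4],"turn":[0,0,0]},{"gripper":0,"translation":[0,6,0],"turn":[0,0,0]},{"gripper":0,"translation":[0,8,0],"turn":[0,0,0]},{"gripper":0,"translation":[0,8,0],"turn":[0,0,0]},{"gripper":0,"translation":[0,8,0],"turn":[0,0,0]},{"gripper":0,"translation":[0,8,0],"turn":[0,0,0]},{"gripper":0,"translation":[0,8,0],"turn":[0,0,0]},{"gripper":0,"translation":[0,5,0],"turn":[0,0,0]},{"gripper":0,"translation":[0,0,0],"turn":[0,0,0]},{"gripper":0,"translation":[0,0,0],"turn":[0,0,0]}]' 80; cat > rp.py <<'E'
from h import *
def rp():
    s,M=state(); o=np.array([.5327,.0909]);th=np.radians(10.2); ex=np.array([np.cos(th),np.sin(th)]);ey=np.array([-ex[1],ex[0]]); e=s["eef_pos"][:2]-o
    F=s["contact_force"]; print("t %.1f TCP rail x,y,z"%s["time_s"],np.round([e@ex*1000,e@ey*1000,s["eef_pos"][2]*1000],1),"Frail",np.round([F[:2]@ex,F[:2]@ey,F[2]],1),"yaw %.1f"%np.degrees(np.arctan2(M[1,1],M[0,1])),"tilt",np.round(np.degrees(M.T@np.cross(M[:,2],[0,0,-1])),2),"grip %.1f"%(s["grip_width"]*1000),"q6 %.2f"%s["q"][5])
if __name__=="__main__": rp()
E
python3 rp.py
```

```text
time_s: 14.28
eef_pos: [0.5347, 0.0995, 0.05]
eef_rot: [0.283, -3.128, -0.001]
contact_force: [0.3, 1.0, -2.7]
grip_width: 0.0127
t 14.3 TCP rail x,y,z [ 3.5  8.1 50. ] Frail [ 0.5  1.  -2.7] yaw 100.3 tilt [ 0.02 -0.05  0.  ] grip 12.7 q6 -0.15
```

```bash
python3 -m inch '[{"gripper":0,"translation":[0,6,0],"turn":[0,0,0]},{"gripper":0,"translation":[0,12,0],"turn":[0,0,0]},{"gripper":0,"translation":[0,15,0],"turn":[0,0,0]},{"gripper":0,"translation":[0,15,0],"turn":[0,0,0]},{"gripper":0,"translation":[0,15,0],"turn":[0,0,0]},{"gripper":0,"translation":[0,15,0],"turn":[0,0,0]},{"gripper":0,"translation":[0,15,0],"turn":[0,0,0]},{"gripper":0,"translation":[0,12,0],"turn":[0,0,0]},{"gripper":0,"translation":[0,8,0],"turn":[0,0,0]},{"gripper":0,"translation":[0,0,0],"turn":[0,0,0]}]' 80; python3 rp.py
```

```text
time_s: 15.12
eef_pos: [0.5128, 0.2196, 0.05]
eef_rot: [0.277, -3.129, -0.001]
contact_force: [0.1, 0.3, -2.7]
grip_width: 0.0127
t 15.1 TCP rail x,y,z [  3.2 130.2  50. ] Frail [ 0.2  0.3 -2.7] yaw 100.1 tilt [ 0.05 -0.03 -0.  ] grip 12.7 q6 0.08
```

```bash
python3 -m inch '[{"gripper":0,"translation":[0,5,0],"turn":[0,0,0]},{"gripper":0,"translation":[0,6,0],"turn":[0,0,0]},{"gripper":0,"translation":[0,6,0],"turn":[0,0,0]},{"gripper":0,"translation":[0,6,0],"turn":[0,0,0]},{"gripper":0,"translation":[0,4,0],"turn":[0,0,0]},{"gripper":0,"translation":[0,3,0],"turn":[0,0,0]},{"gripper":0,"translation":[0,3,0],"turn":[0,0,0]},{"gripper":0,"translation":[0,2,0],"turn":[0,0,0]},{"gripper":0,"translation":[0,1,0],"turn":[0,0,0]},{"gripper":0,"translation":[0,0,0],"turn":[0,0,0]}]' 80; python3 rp.py
```

```text
time_s: 15.95
eef_pos: [0.507, 0.2526, 0.0501]
eef_rot: [-0.27, 3.13, -0.018]
contact_force: [0.3, 0.6, -3.7]
grip_width: 0.0127
t 15.9 TCP rail x,y,z [  3.4 163.7  50.1] Frail [ 0.4  0.5 -3.7] yaw 99.9 tilt [-0.66 -0.04 -0.  ] grip 12.7 q6 0.15
```

```bash
python3 -m inch '[{"gripper":0,"translation":[0,0,0],"turn":[-0.6,0,0]},{"gripper":0,"translation":[0,2,0],"turn":[0,0,0]},{"gripper":0,"translation":[0,2,0],"turn":[0,0,0]},{"gripper":0,"translation":[0,1,1],"turn":[0,0,0]},{"gripper":0,"translation":[0,1,1],"turn":[0,0,0]},{"gripper":0,"translation":[0,0,0],"turn":[0,0,0]},{"gripper":0,"translation":[0,0,0],"turn":[0,0,0]},{"gripper":0,"translation":[0,0,0],"turn":[0,0,0]},{"gripper":0,"translation":[0,0,0],"turn":[0,0,0]},{"gripper":0,"translation":[0,0,0],"turn":[0,0,0]}]' 80; python3 rp.py
```

```text
time_s: 16.78
eef_pos: [0.5073, 0.2528, 0.0487]
eef_rot: [-0.264, 3.129, -0.017]
contact_force: [0.2, -1.3, -2.3]
grip_width: 0.0129
t 16.8 TCP rail x,y,z [  3.7 163.9  48.7] Frail [-0.  -1.3 -2.3] yaw 99.6 tilt [-0.62  0.01  0.  ] grip 12.9 q6 0.16
```

```bash
python3 -m inch '[{"gripper":60,"translation":[0,0,0],"turn":[0,0,0]},{"gripper":60,"translation":[0,0,0],"turn":[0,0,0]},{"gripper":60,"translation":[0,0,0],"turn":[0,0,0]},{"gripper":60,"translation":[0,0,-15],"turn":[0.6,0,0]},{"gripper":60,"translation":[0,0,-30],"turn":[0,0,0]},{"gripper":60,"translation":[0,0,-40],"turn":[0,0,0]},{"gripper":60,"translation":[0,0,-40],"turn":[0,0,0]},{"gripper":60,"translation":[0,-20,-20],"turn":[0,0,0]},{"gripper":60,"translation":[0,-35,0],"turn":[0,0,0]},{"gripper":60,"translation":[0,-30,0],"turn":[0,0,0]}]' 80; python3 - <<'E'
from h import *
import rp; rp.rp()
im,d,K,T=snap("wrist"); np.savez("pics/w7.npz",im=im,d=d,K=K,T=T); cv2.imwrite("pics/w7.png",cv2.resize(im,(800,600)))
P=cloud(d,K,T)
for r in arm.outline_of("wrist","rest_a"):
    p=P[r["region"]&(d>0)]; hh=p[(p[:,2]>.052)&(p[:,2]<.09)]
    if len(hh)>50: c=cv2.minAreaRect((hh[:,:2]*1000).astype(np.float32)); e=np.array(c[0])-[532.7,90.9]; th=np.radians(10.2); print(c,p[:,2].max(),"rail",e@[np.cos(th),np.sin(th)],e@[-np.sin(th),np.cos(th)])
go(.4695,-.1635,.19,86)
E
```

```text
time_s: 17.62
eef_pos: [0.5203, 0.1752, 0.203]
eef_rot: [-0.276, 3.126, -0.028]
contact_force: [0.5, -1.0, -0.4]
grip_width: 0.0512
t 17.6 TCP rail x,y,z [  2.8  85.2 203. ] Frail [ 0.3 -1.1 -0.4] yaw 100.1 tilt [-1.03  0.1   0.  ] grip 51.2 q6 0.01
((394.287353515625, 83.1838150024414), (41.11705017089844, 14.543166160583496), 8.536555290222168) 0.06491578722457733 rail -137.59153737387177 16.916532174756508
((499.7629089355469, 252.25563049316406), (153.10421752929688, 14.572999954223633), 9.894525527954102) 0.0820048902890948 rail -3.842920439933179 164.6381590705111
t 17.7 pos [520.7 173.1 202.5] yaw 99.8 q6 0.01 F [0.2 0.2 0.5] grip 51.1
  turn z 13.8 tilt [-1.06  0.07 -0.  ]  shift [  27.7 -339.1   18.4]
```

```bash
python3 -m inch '[{"gripper":90,"translation":[0,-15,0],"turn":[-0.5,0,7]},{"gripper":90,"translation":[0,-25,0],"turn":[-0.5,0,6.8]},{"gripper":90,"translation":[3,-40,0],"turn":[0,0,0]},{"gripper":90,"translation":[3,-40,0],"turn":[0,0,0]},{"gripper":90,"translation":[3,-40,0],"turn":[0,0,0]},{"gripper":90,"translation":[3,-40,0],"turn":[0,0,0]},{"gripper":90,"translation":[3,-40,0],"turn":[0,0,0]},{"gripper":90,"translation":[3,-40,0],"turn":[0,0,0]},{"gripper":90,"translation":[3,-25,0],"turn":[0,0,0]},{"gripper":90,"translation":[0,0,0],"turn":[0,0,0]}]' 80; python3 -c "
from h import *
go(.4695,-.1635,.19,86)"
```

```text
time_s: 18.55
eef_pos: [0.4819, -0.1369, 0.2019]
eef_rot: [0.121, 3.132, 0.007]
contact_force: [0.2, 0.7, 0.1]
grip_width: 0.0771
t 18.6 pos [ 481.9 -136.9  201.9] yaw 85.6 q6 -0.37 F [0.2 0.7 0.1] grip 77.1
  turn z -0.4 tilt [ 0.26  0.4  -0.  ]  shift [ 10.6 -27.4  11.7]
```

```bash
python3 -m inch '[{"gripper":90,"translation":[5,-13,0],"turn":[0.2,0.4,-0.4]},{"gripper":90,"translation":[5,-13,5],"turn":[0,0,0]},{"gripper":90,"translation":[0,0,0],"turn":[0,0,0]},{"gripper":90,"translation":[0,0,0],"turn":[0,0,0]},{"gripper":90,"translation":[0,0,0],"turn":[0,0,0]},{"gripper":90,"translation":[0,0,0],"turn":[0,0,0]},{"gripper":90,"translation":[0,0,0],"turn":[0,0,0]},{"gripper":90,"translation":[0,0,0],"turn":[0,0,0]},{"gripper":90,"translation":[0,0,0],"turn":[0,0,0]},{"gripper":90,"translation":[0,0,0],"turn":[0,0,0]}]' 80; cat > seer.py <<'E'
from h import *
def seer(lo=.046,hi=.09,save=None):
    im,d,K,T=snap("wrist"); P=cloud(d,K,T)
    if save: np.savez(f"pics/{save}.npz",im=im,d=d,K=K,T=T); cv2.imwrite(f"pics/{save}.png",cv2.resize(im,(800,600),interpolation=cv2.INTER_CUBIC))
    for r in arm.outline_of("wrist","rest_a"):
        p=P[r["region"]&(d>0)]; hh=p[(p[:,2]>lo)&(p[:,2]<hi)]
        if len(hh)>50:
            c=cv2.minAreaRect((hh[:,:2]*1000).astype(np.float32)); e=np.array(c[0])-[532.7,90.9]; th=np.radians(10.2)
            t=p[(p[:,2]>np.percentile(p[:,2],98)-.006)]
            print("%.2f"%r["conf"],np.round(c[0],1),np.round(c[1],1),"ang %.1f"%c[2],"zmax %.3f"%p[:,2].max(),"tab",np.round(t.mean(0),4),"rail",np.round([e@[np.cos(th),np.sin(th)],e@[-np.sin(th),np.cos(th)]],1))
E
python3 -c "
from seer import *
seer(save='w8')
go(.4695,-.1635,.042,86)"
```

```text
time_s: 19.38
eef_pos: [0.4718, -0.1584, 0.1972]
eef_rot: [0.108, 3.138, 0.005]
contact_force: [-0.4, -0.1, -0.0]
grip_width: 0.0769
0.97 [ 718.1 -369.9] [50.4 16.3] ang 62.9 zmax 0.261 tab [ 0.7024 -0.3775  0.065 ] rail [ 100.8 -486.4]
0.89 [369.5  78.1] [90.5 15.7] ang 9.9 zmax 0.065 tab [0.3739 0.0735 0.0606] rail [-162.9   16.3]
0.81 [ 468.9 -164.7] [ 14.  162.5] ang 86.0 zmax 0.077 tab [ 0.4683 -0.1643  0.0741] rail [-108.  -240.2]
t 19.5 pos [ 471.7 -158.5  197.1] yaw 86.0 q6 -0.42 F [-0.3 -0.1  0. ] grip 76.9
  turn z 0.0 tilt [ 0.2   0.08 -0.  ]  shift [  2.1  -5.7 155.1]
```

```bash
python3 -m inch '[{"gripper":90,"translation":[3,-6,10],"turn":[0,0,0]},{"gripper":90,"translation":[0,0,28],"turn":[0,0,0]},{"gripper":90,"translation":[0,0,32],"turn":[0,0,0]},{"gripper":90,"translation":[0,0,32],"turn":[0,0,0]},{"gripper":90,"translation":[0,0,20],"turn":[0,0,0]},{"gripper":90,"translation":[0,0,0],"turn":[0,0,0]},{"gripper":90,"translation":[0,0,0],"turn":[0,0,0]},{"gripper":90,"translation":[0,0,0],"turn":[0,0,0]},{"gripper":90,"translation":[0,0,0],"turn":[0,0,0]},{"gripper":90,"translation":[0,0,0],"turn":[0,0,0]}]' 80; python3 -c "
from h import *
go(.4687,-.1645,.0425,86)"
```

```text
time_s: 20.32
eef_pos: [0.4712, -0.1658, 0.0756]
eef_rot: [0.109, 3.131, -0.001]
contact_force: [0.1, 0.5, 0.5]
grip_width: 0.077
t 20.3 pos [ 471.2 -165.8   75.6] yaw 86.0 q6 -0.43 F [0.1 0.5 0.5] grip 77.0
  turn z 0.0 tilt [-0.    0.51 -0.  ]  shift [ 2.8  1.1 33.1]
```

```bash
python3 -m inch '[{"gripper":90,"translation":[3,1,10],"turn":[0,0.5,0]},{"gripper":90,"translation":[1,0,14],"turn":[0,0,0]},{"gripper":90,"translation":[1,0,11],"turn":[0,0,0]},{"gripper":90,"translation":[0,0,0],"turn":[0,0,0]},{"gripper":0,"translation":[0,0,0],"turn":[0,0,0]},{"gripper":0,"translation":[0,0,0],"turn":[0,0,0]},{"gripper":0,"translation":[0,0,0],"turn":[0,0,0]},{"gripper":0,"translation":[0,0,0],"turn":[0,0,0]},{"gripper":0,"translation":[0,0,0],"turn":[0,0,0]},{"gripper":0,"translation":[0,0,0],"turn":[0,0,0]}]' 80; python3 -c "
from h import *
go(.4687,-.1645,.0425,86)"
```

```text
time_s: 21.15
eef_pos: [0.469, -0.1659, 0.0434]
eef_rot: [0.108, 3.133, -0.007]
contact_force: [-0.1, -0.1, -2.0]
grip_width: 0.0125
t 21.1 pos [ 469.  -165.9   43.4] yaw 86.0 q6 -0.43 F [-0.1 -0.1 -2. ] grip 12.5
  turn z 0.0 tilt [-0.25  0.38 -0.  ]  shift [0.4 1.4 0.9]
```

```bash
python3 -m inch '[{"gripper":0,"translation":[0,0,-15],"turn":[0,0,0]},{"gripper":0,"translation":[0,0,-20],"turn":[0,0,0]},{"gripper":0,"translation":[0,0,-20],"turn":[0,0,-4]},{"gripper":0,"translation":[0,0,-15],"turn":[0,0,-5]},{"gripper":0,"translation":[0,0,0],"turn":[0,0,-5]},{"gripper":0,"translation":[0,0,0],"turn":[0,0,0]},{"gripper":0,"translation":[0,0,0],"turn":[0,0,0]},{"gripper":0,"translation":[0,0,0],"turn":[0,0,0]},{"gripper":0,"translation":[0,0,0],"turn":[0,0,0]},{"gripper":0,"translation":[0,0,0],"turn":[0,0,0]}]' 80; python3 -c "
from h import *
go(.541,.0455,.1,100.2)"
```

```text
time_s: 21.98
eef_pos: [0.4668, -0.1645, 0.1154]
eef_rot: [-0.276, 3.127, -0.004]
contact_force: [-0.1, 0.4, -2.5]
grip_width: 0.0126
t 22.0 pos [ 466.8 -164.5  115.4] yaw 100.1 q6 -0.68 F [-0.1  0.4 -2.5] grip 12.6
  turn z -0.1 tilt [-0.17  0.13  0.  ]  shift [-110.1  193.6   15. ]
```

```bash
python3 -m inch '[{"gripper":0,"translation":[-9,15,0],"turn":[0,0,0]},{"gripper":0,"translation":[-14,25,0],"turn":[0,0,0]},{"gripper":0,"translation":[-14,25,0],"turn":[0,0,0]},{"gripper":0,"translation":[-14,25,0],"turn":[0,0,0]},{"gripper":0,"translation":[-14,25,0],"turn":[0,0,0]},{"gripper":0,"translation":[-14,25,0],"turn":[0,0,0]},{"gripper":0,"translation":[-14,25,0],"turn":[0,0,0]},{"gripper":0,"translation":[-12,15,0],"turn":[0,0,0]},{"gripper":0,"translation":[-5,8,0],"turn":[0,0,0]},{"gripper":0,"translation":[0,0,0],"turn":[0,0,0]}]' 80; python3 -c "
from h import *
go(.541,.0455,.0513,100.2)"
```

```text
time_s: 22.82
eef_pos: [0.5448, 0.0481, 0.1109]
eef_rot: [0.252, -3.128, 0.002]
contact_force: [-0.7, -0.1, -2.1]
grip_width: 0.0127
t 22.8 pos [544.8  48.1 110.9] yaw 99.2 q6 -0.22 F [-0.7 -0.1 -2.1] grip 12.7
  turn z -1.0 tilt [-0.07 -0.2  -0.  ]  shift [ 4.  -1.8 59.6]
```

```bash
python3 -m inch '[{"gripper":0,"translation":[4,0,10],"turn":[0,-0.2,-1]},{"gripper":0,"translation":[0,0,18],"turn":[0,0,0]},{"gripper":0,"translation":[0,0,18],"turn":[0,0,0]},{"gripper":0,"translation":[0,0,10],"turn":[0,0,0]},{"gripper":0,"translation":[3,0,3],"turn":[0,0.3,0]},{"gripper":0,"translation":[0,0,0],"turn":[0,0,0]},{"gripper":0,"translation":[0,0,0],"turn":[0,0,0]},{"gripper":0,"translation":[0,0,0],"turn":[0,0,0]},{"gripper":0,"translation":[0,0,0],"turn":[0,0,0]},{"gripper":0,"translation":[0,0,0],"turn":[0,0,0]}]' 80; python3 - <<'E'
from h import *
go(.541,.0455,.0513,100.2)
import rp; rp.rp()
im,d,K,T=snap("wrist"); cv2.imwrite("pics/w9.png",cv2.resize(im[90:280,130:386],None,fx=3,fy=3,interpolation=cv2.INTER_CUBIC)); np.savez("pics/w9.npz",im=im,d=d,K=K,T=T)
E
```

```text
time_s: 23.65
eef_pos: [0.5362, 0.0413, 0.0511]
eef_rot: [0.269, -3.125, 0.005]
contact_force: [-0.1, -0.6, -2.5]
grip_width: 0.0126
t 23.6 pos [536.2  41.3  51.1] yaw 99.8 q6 -0.24 F [-0.1 -0.6 -2.5] grip 12.6
  turn z -0.4 tilt [-0.16 -0.31 -0.  ]  shift [-5.5  3.3 -0.2]
t 23.6 TCP rail x,y,z [ -5.3 -49.4  51.1] Frail [-0.2 -0.6 -2.5] yaw 99.8 tilt [-0.16 -0.31 -0.  ] grip 12.6 q6 -0.24
```

View pics/w9.png

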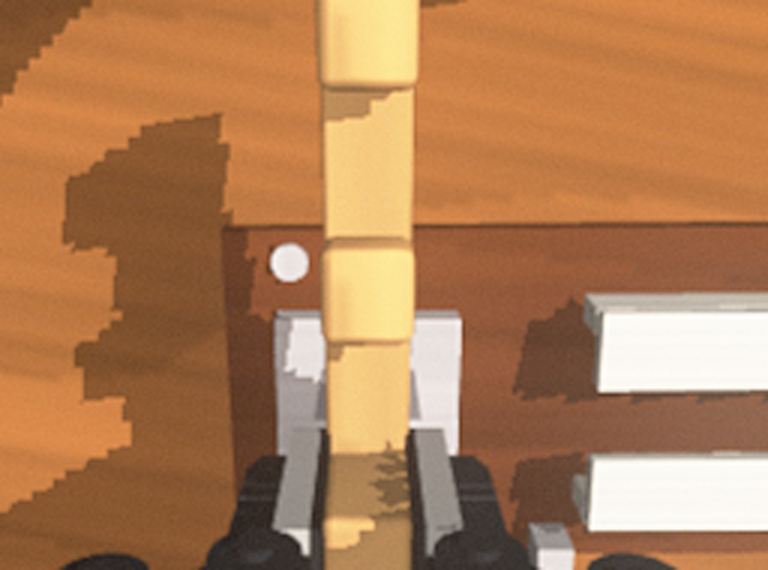

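```bash
python3 - <<'E'
from h import *
f=np.load("pics/w9.npz");K,T=f["K"],f["T"]
p=lambda u,v,z:raypt(130+u/3,90+v/3,z,K,T)
th=np.radians(10.2); ex=np.array([np.cos(th),np.sin(th)]);ey=np.array([-ex[1],ex[0]]); o=np.array([.5327,.0909])
for n,q in dict(footL=p(276,314,.0157),footR=p(461,313,.0157),lip1o=p(600,310,.022),lip1i=p(600,392,.022),lip2i=p(592,454,.022),lip2o=p(592,530,.022),board=p(224,228,.006),boardfar=p(768,223,.006)).items():
    e=q[:2]-o; print(n,np.round([e@ex*1000,e@ey*1000],1))
E
```

```text
footL [-23.9 -67.6]
footR [-23.9 -28.4]
lip1o [-26.2  -0.7]
lip1i [-8.3  0.6]
lip2i [ 6.  -0.2]
lip2o [24.3  1. ]
board [-40.6 -79.3]
boardfar [-41.   38.7]
```

```bash
python3 -m inch '[{"gripper":0,"translation":[-3,0,0],"turn":[-0.1,-0.3,-0.4]},{"gripper":0,"translation":[-3,0,0],"turn":[0,0,0]},{"gripper":0,"translation":[0,0,0],"turn":[0,0,0]},{"gripper":0,"translation":[0,0,0],"turn":[0,0,0]},{"gripper":0,"translation":[0,0,0],"turn":[0,0,0]},{"gripper":0,"translation":[0,0,0],"turn":[0,0,0]},{"gripper":0,"translation":[0,0,0],"turn":[0,0,0]},{"gripper":0,"translation":[0,0,0],"turn":[0,0,0]},{"gripper":0,"translation":[0,0,0],"turn":[0,0,0]},{"gripper":0,"translation":[0,0,0],"turn":[0,0,0]}]' 80; python3 rp.py
```

```text
time_s: 24.53
eef_pos: [0.5431, 0.0427, 0.0517]
eef_rot: [-0.282, 3.128, -0.002]
contact_force: [0.7, 0.2, -2.5]
grip_width: 0.0127
t 24.5 TCP rail x,y,z [  1.7 -49.3  51.7] Frail [ 0.7  0.1 -2.5] yaw 100.3 tilt [-0.07  0.07 -0.  ] grip 12.7 q6 -0.25
```

```bash
python3 -m inch '[{"gripper":0,"translation":[0.9,0,0.7],"turn":[0,0,0]},{"gripper":0,"translation":[0,4,0],"turn":[0,0,0]},{"gripper":0,"translation":[0,8,0],"turn":[0,0,0]},{"gripper":0,"translation":[0,8,0],"turn":[0,0,0]},{"gripper":0,"translation":[0,8,0],"turn":[0,0,0]},{"gripper":0,"translation":[0,8,0],"turn":[0,0,0]},{"gripper":0,"translation":[0,8,0],"turn":[0,0,0]},{"gripper":0,"translation":[0,8,0],"turn":[0,0,0]},{"gripper":0,"translation":[0,0,0],"turn":[0,0,0]},{"gripper":0,"translation":[0,0,0],"turn":[0,0,0]}]' 80; python3 rp.py
```

```text
time_s: 25.37
eef_pos: [0.5312, 0.1006, 0.0508]
eef_rot: [-0.285, 3.128, -0.001]
contact_force: [-0.0, -0.7, -1.6]
grip_width: 0.0125
t 25.4 TCP rail x,y,z [ 0.2  9.8 50.8] Frail [-0.1 -0.7 -1.6] yaw 100.4 tilt [-0.04  0.06  0.  ] grip 12.5 q6 -0.15
```

```bash
python3 -m inch '[{"gripper":0,"translation":[0,5,0],"turn":[0,0,0]},{"gripper":0,"translation":[0,8,0],"turn":[0,0,0]},{"gripper":0,"translation":[0,8,0],"turn":[0,0,0]},{"gripper":0,"translation":[0,8,0],"turn":[0,0,0]},{"gripper":0,"translation":[0,8,0],"turn":[0,0,0]},{"gripper":0,"translation":[0,6,0],"turn":[0,0,0]},{"gripper":0,"translation":[0,2,0],"turn":[0,0,0]},{"gripper":0,"translation":[0,0,0],"turn":[0,0,0]},{"gripper":0,"translation":[0,0,0],"turn":[0,0,0]},{"gripper":0,"translation":[0,0,0],"turn":[0,0,0]}]' 80; python3 rp.py
```

```text
time_s: 26.2
eef_pos: [0.5222, 0.1497, 0.0507]
eef_rot: [-0.285, 3.127, -0.001]
contact_force: [-0.1, -0.9, -2.5]
grip_width: 0.0127
t 26.2 TCP rail x,y,z [ 0.1 59.7 50.7] Frail [-0.2 -0.9 -2.5] yaw 100.4 tilt [-0.06  0.06  0.  ] grip 12.7 q6 -0.05
```

```bash
python3 -m inch '[{"gripper":0,"translation":[0,3.5,0],"turn":[0,0,0]},{"gripper":0,"translation":[0,0,1],"turn":[0,0,0]},{"gripper":0,"translation":[0,0,0.5],"turn":[0,0,0]},{"gripper":60,"translation":[0,0,0],"turn":[0,0,0]},{"gripper":60,"translation":[0,0,0],"turn":[0,0,0]},{"gripper":60,"translation":[0,0,0],"turn":[0,0,0]},{"gripper":60,"translation":[0,0,-20],"turn":[0,0,0]},{"gripper":60,"translation":[0,0,-40],"turn":[0,0,0]},{"gripper":60,"translation":[0,0,-40],"turn":[0,0,0]},{"gripper":60,"translation":[0,0,-20],"turn":[0,0,0]}]' 80; python3 rp.py; python3 -m inch '[{"gripper":60,"translation":[-10,-10,-10],"turn":[0,0,0]},{"gripper":60,"translation":[-15,-15,0],"turn":[0,0,0]},{"gripper":60,"translation":[-15,-15,0],"turn":[0,0,0]},{"gripper":60,"translation":[-15,-15,0],"turn":[0,0,0]},{"gripper":60,"translation":[-10,-10,0],"turn":[0,0,0]},{"gripper":60,"translation":[0,0,0],"turn":[0,0,0]},{"gripper":60,"translation":[0,0,0],"turn":[0,0,0]},{"gripper":60,"translation":[0,0,0],"turn":[0,0,0]},{"gripper":60,"translation":[0,0,0],"turn":[0,0,0]},{"gripper":60,"translation":[0,0,0],"turn":[0,0,0]}]' 60; python3 - <<'E'
from seer import *
import rp; rp.rp()
seer(.052,.09,"w10")
go(.5927+.0492,.096+.0088,.025,100.2)
E
```

```text
time_s: 27.03
eef_pos: [0.519, 0.1519, 0.1694]
eef_rot: [0.281, -3.122, 0.002]
contact_force: [0.3, -0.3, 0.6]
grip_width: 0.0511
t 27.0 TCP rail x,y,z [ -2.7  62.4 169.4] Frail [ 0.2 -0.3  0.6] yaw 100.3 tilt [-0.05 -0.42 -0.  ] grip 51.1 q6 -0.05
time_s: 27.87
eef_pos: [0.5985, 0.0985, 0.1879]
eef_rot: [-0.284, 3.125, -0.002]
contact_force: [-0.3, 0.4, 0.3]
grip_width: 0.0514
t 27.9 TCP rail x,y,z [ 66.1  -4.2 187.9] Frail [-0.2  0.5  0.3] yaw 100.4 tilt [-0.08  0.21 -0.  ] grip 51.4 q6 -0.15
0.96 [504.4 252.6] [162.1  15.9] ang 9.4 zmax 0.082 tab [0.5046 0.2513 0.0796] rail [  0.7 164.2]
0.69 [521.4 153.8] [162.   14.9] ang 10.3 zmax 0.082 tab [0.5219 0.1529 0.08  ] rail [-0.  63.9]
0.60 [738.3 122.3] [14.1 85.1] ang 85.8 zmax 0.263 tab [0.7274 0.1224 0.0633] rail [207.9  -5.5]
t 28.0 pos [598.6  98.5 187.9] yaw 100.4 q6 -0.15 F [-0.5 -0.5  0.1] grip 51.6
  turn z 0.2 tilt [-0.08  0.23  0.  ]  shift [-43.1  -1.2 163.1]
```

View pics/w10.png

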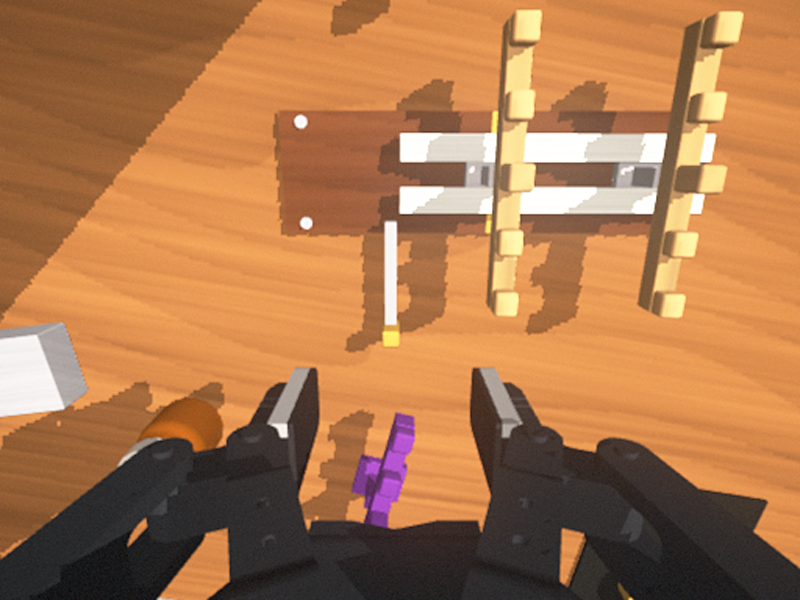

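```bash
python3 -m inch '[{"gripper":50,"translation":[-8,0,10],"turn":[0,0.2,0]},{"gripper":50,"translation":[-12,0,25],"turn":[0,0,0]},{"gripper":50,"translation":[-10,0,30],"turn":[0,0,0]},{"gripper":50,"translation":[-5,0,30],"turn":[0,0,0]},{"gripper":50,"translation":[0,0,20],"turn":[0,0,0]},{"gripper":50,"translation":[0,0,10],"turn":[0,0,0]},{"gripper":50,"translation":[0,0,0],"turn":[0,0,0]},{"gripper":50,"translation":[0,0,0],"turn":[0,0,0]},{"gripper":50,"translation":[0,0,0],"turn":[0,0,0]},{"gripper":50,"translation":[0,0,0],"turn":[0,0,0]}]' 60; python3 -c "
from h import *
go(.5927+.0492,.096+.0088,.025,100.2)"
```

```text
time_s: 28.8
eef_pos: [0.6372, 0.1076, 0.055]
eef_rot: [-0.288, 3.126, -0.002]
contact_force: [0.0, -0.1, -0.2]
grip_width: 0.0428
t 28.8 pos [637.2 107.6  55. ] yaw 100.5 q6 -0.14 F [ 0.  -0.1 -0.2] grip 42.8
  turn z 0.3 tilt [-0.1   0.12  0.  ]  shift [-4.  -3.5 30. ]
```

```bash
python3 -m inch '[{"gripper":50,"translation":[-3,-3,8],"turn":[0,0,0]},{"gripper":50,"translation":[-1,0,12],"turn":[0,0,0]},{"gripper":50,"translation":[0,0,9],"turn":[0,0,0]},{"gripper":50,"translation":[0,0,1],"turn":[0,0,0]},{"gripper":0,"translation":[0,0,0],"turn":[0,0,0]},{"gripper":0,"translation":[0,0,0],"turn":[0,0,0]},{"gripper":0,"translation":[0,0,0],"turn":[0,0,0]},{"gripper":0,"translation":[0,0,0],"turn":[0,0,0]},{"gripper":0,"translation":[0,0,0],"turn":[0,0,0]},{"gripper":0,"translation":[0,0,0],"turn":[0,0,0]}]' 60; python3 rp.py
```

```text
time_s: 29.63
eef_pos: [0.6439, 0.1037, 0.0243]
eef_rot: [-0.286, 3.122, -0.007]
contact_force: [1.7, -0.6, -4.4]
grip_width: 0.0093
t 29.6 TCP rail x,y,z [111.7  -7.1  24.3] Frail [ 1.5 -0.9 -4.4] yaw 100.5 tilt [-0.28  0.33  0.  ] grip 9.3 q6 -0.15
```

```bash
python3 -m inch '[{"gripper":0,"translation":[5,0,0],"turn":[0,0,0]},{"gripper":0,"translation":[7,0,0],"turn":[0,0,0]},{"gripper":0,"translation":[7,0,0],"turn":[0,0,0]},{"gripper":0,"translation":[7,0,0],"turn":[0,0,0]},{"gripper":0,"translation":[7,0,0],"turn":[0,0,0]},{"gripper":0,"translation":[7,0,0],"turn":[0,0,0]},{"gripper":0,"translation":[5,0,0],"turn":[0,0,0]},{"gripper":0,"translation":[3,0,0],"turn":[0,0,0]},{"gripper":0,"translation":[2,0,0],"turn":[0,0,0]},{"gripper":0,"translation":[0,0,0],"turn":[0,0,0]}]' 60; python3 rp.py
```

```text
time_s: 30.47
eef_pos: [0.5947, 0.0948, 0.0246]
eef_rot: [-0.285, 3.11, -0.004]
contact_force: [2.0, 0.2, -13.6]
grip_width: 0.0093
t 30.5 TCP rail x,y,z [61.7 -7.2 24.6] Frail [  2.   -0.2 -13.6] yaw 100.5 tilt [-0.23  1.04 -0.  ] grip 9.3 q6 -0.16
```

```bash
python3 -m inch '[{"gripper":0,"translation":[2,0,0],"turn":[0,0,0]},{"gripper":0,"translation":[1,0,0],"turn":[0,0,0]},{"gripper":0,"translation":[0,0,0],"turn":[0,0,0]},{"gripper":50,"translation":[0,0,0],"turn":[0,0,0]},{"gripper":50,"translation":[0,0,0],"turn":[0,0,0]},{"gripper":50,"translation":[0,0,-15],"turn":[0,0,0]},{"gripper":50,"translation":[0,0,-35],"turn":[0,1,0]},{"gripper":50,"translation":[0,0,-40],"turn":[0,0,0]},{"gripper":50,"translation":[0,0,-40],"turn":[0,0,7]},{"gripper":50,"translation":[0,0,-30],"turn":[0,0,7]}]' 60
python3 -m inch '[{"gripper":50,"translation":[0,0,-5],"turn":[0,0,7]},{"gripper":50,"translation":[0,0,-5],"turn":[0,0,7]},{"gripper":50,"translation":[0,0,-5],"turn":[0,0,7]},{"gripper":50,"translation":[0,0,0],"turn":[0,0,7]},{"gripper":50,"translation":[0,0,0],"turn":[0,0,7]},{"gripper":50,"translation":[0,0,0],"turn":[0,0,7]},{"gripper":50,"translation":[0,0,0],"turn":[0,0,7]},{"gripper":50,"translation":[0,0,0],"turn":[0,0,7]},{"gripper":50,"translation":[0,0,0],"turn":[0,0,7]},{"gripper":50,"translation":[0,0,0],"turn":[0,0,7]}]' 60
python3 - <<'E'
from seer import *
import rp; rp.rp()
go(.5,-.3,.25,0)
E
```

```text
time_s: 31.3
eef_pos: [0.586, 0.0946, 0.1848]
eef_rot: [-0.1, -3.133, 0.004]
contact_force: [-0.0, -1.1, -0.1]
grip_width: 0.0424
time_s: 32.13
eef_pos: [0.5854, 0.0947, 0.213]
eef_rot: [1.916, 2.482, 0.002]
contact_force: [0.5, -0.8, -0.3]
grip_width: 0.043
t 32.1 TCP rail x,y,z [ 52.5  -5.6 213. ] Frail [ 0.3 -0.8 -0.3] yaw 14.7 tilt [ 0.26  0.22 -0.  ] grip 43.0 q6 1.34
t 32.1 pos [585.4  94.7 213. ] yaw 14.7 q6 1.34 F [ 0.5 -0.8 -0.3] grip 43.0
  turn z 14.7 tilt [ 0.26  0.22 -0.  ]  shift [-394.8  -85.2  -36.5]
```

```bash
python3 -m inch '[{"gripper":50,"translation":[-15,-3,-4],"turn":[0.2,0.2,5]},{"gripper":50,"translation":[-35,-9,-4],"turn":[0,0,5]},{"gripper":50,"translation":[-40,-9,-4],"turn":[0,0,4.7]},{"gripper":50,"translation":[-40,-9,-4],"turn":[0,0,0]},{"gripper":50,"translation":[-40,-9,-4],"turn":[0,0,0]},{"gripper":50,"translation":[-40,-9,-4],"turn":[0,0,0]},{"gripper":50,"translation":[-40,-9,-4],"turn":[0,0,0]},{"gripper":50,"translation":[-40,-9,-4],"turn":[0,0,0]},{"gripper":50,"translation":[-40,-9,0],"turn":[0,0,0]},{"gripper":50,"translation":[-30,-9,0],"turn":[0,0,0]}]' 60
python3 - <<'E'
from h import *
go(.5,-.3,.25,0)
E
python3 -m inch '[{"gripper":50,"translation":[0,0,0],"turn":[0,0,0]},{"gripper":50,"translation":[0,0,0],"turn":[0,0,0]},{"gripper":50,"translation":[0,0,0],"turn":[0,0,0]},{"gripper":50,"translation":[0,0,0],"turn":[0,0,0]},{"gripper":50,"translation":[0,0,0],"turn":[0,0,0]},{"gripper":50,"translation":[0,0,0],"turn":[0,0,0]},{"gripper":50,"translation":[0,0,0],"turn":[0,0,0]},{"gripper":50,"translation":[0,0,0],"turn":[0,0,0]},{"gripper":50,"translation":[0,0,0],"turn":[0,0,0]},{"gripper":50,"translation":[0,0,0],"turn":[0,0,0]}]' 60
cat > seef.py <<'E'
from h import *
def seef(save=None):
    im,d,K,T=snap("wrist"); P=cloud(d,K,T)
    if save: np.savez(f"pics/{save}.npz",im=im,d=d,K=K,T=T); cv2.imwrite(f"pics/{save}.png",cv2.resize(im,(800,600),interpolation=cv2.INTER_CUBIC))
    for r in arm.outline_of("wrist","file_a"):
        p=P[r["region"]&(d>0)]; p=p[p[:,2]<.12]
        if len(p)<30: continue
        c=cv2.minAreaRect((p[:,:2]*1000).astype(np.float32))
        h=p[(p[:,2]>np.median(p[:,2])-.05)]; 
        g=im[r["region"]].mean(0); vx,vy,x0,y0=cv2.fitLine((p[:,:2]*1000).astype(np.float32),cv2.DIST_HUBER,0,.01,.01).ravel()
        t=(p[:,:2]*1000-[x0,y0])@[vx,vy]; lo,hi=np.percentile(t,[.3,99.7]); A=np.array([x0+lo*vx,y0+lo*vy]);B=np.array([x0+hi*vx,y0+hi*vy]); m=(A+B)/2
        print("%.2f"%r["conf"],"ext",np.round(r["extent"]),"ends",np.round(A),np.round(B),"len %.0f"%(hi-lo),"mid",np.round(m,1),"ang %.1f"%np.degrees(np.arctan2(vy,vx)),"z50 %.3f z95 %.3f"%(np.median(p[:,2]),np.percentile(p[:,2],95)))
E
python3 -c "
from seef import *
seef('w11')
go(.5,-.3,.25,0)"
```

```text
time_s: 32.97
eef_pos: [0.504, -0.2689, 0.2476]
eef_rot: [2.235, 2.207, 0.002]
contact_force: [0.3, -0.2, -0.1]
grip_width: 0.0426
t 33.0 pos [ 504.  -268.9  247.6] yaw -0.7 q6 0.95 F [ 0.3 -0.2 -0.1] grip 42.6
  turn z -0.7 tilt [ 0.06 -0.02  0.  ]  shift [-31.1  -4.   -2.4]
time_s: 33.8
eef_pos: [0.5023, -0.2698, 0.2484]
eef_rot: [2.236, 2.206, 0.001]
contact_force: [-0.1, -0.0, -0.3]
grip_width: 0.0431
0.90 ext [214. 141. 237. 259.] ends [ 458. -242.] [ 475. -408.] len 167 mid [ 466.1 -324.8] ang -84.1 z50 0.010 z95 0.013
0.88 ext [177. 145. 184. 254.] ends [ 398. -393.] [ 412. -244.] len 149 mid [ 405.  -318.5] ang 85.0 z50 0.005 z95 0.013
0.60 ext [311. 147. 324. 246.] ends [ 588. -247.] [ 599. -388.] len 142 mid [ 593.6 -317.4] ang -85.5 z50 0.006 z95 0.013
0.60 ext [259. 149. 289. 261.] ends [ 516. -409.] [ 546. -247.] len 165 mid [ 530.9 -327.8] ang 79.3 z50 0.011 z95 0.014
t 33.9 pos [ 502.2 -270.   248.4] yaw -0.8 q6 0.95 F [-0.4 -0.5 -0.7] grip 42.8
  turn z -0.8 tilt [ 0.03 -0.    0.  ]  shift [-30.   -2.2  -1.6]
```

View pics/w11.png

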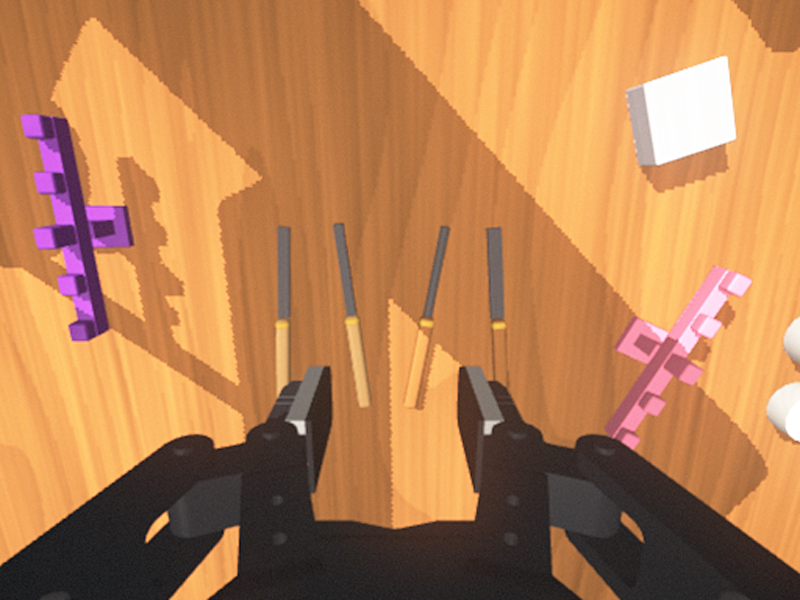

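Useful correction: the dark part (picture top, y≈225 to 320) is the steel blade. The wooden handles with brass ferrules (y≈320) point to world −y, which is already the gate side, so no half turn is needed. I'll take the leftmost file first.

```bash
python3 -c "
from h import *
go(.404,-.3365,.06,-5)"; python3 -m inch '[{"gripper":45,"translation":[-5,-8,10],"turn":[0,0,2]},{"gripper":45,"translation":[-9,-14,25],"turn":[0,0,2]},{"gripper":45,"translation":[-9,-14,30],"turn":[0,0,0]},{"gripper":45,"translation":[-9,-14,30],"turn":[0,0,0]},{"gripper":45,"translation":[-9,-14,30],"turn":[0,0,0]},{"gripper":45,"translation":[-9,-14,20],"turn":[0,0,0]},{"gripper":45,"translation":[-7,-10,15],"turn":[0,0,0]},{"gripper":45,"translation":[0,0,0],"turn":[0,0,0]},{"gripper":45,"translation":[0,0,0],"turn":[0,0,0]},{"gripper":45,"translation":[0,0,0],"turn":[0,0,0]}]' 60
python3 -c "
from seef import *
go(.404,-.3365,.004,-5)
seef()"
```

```text
t 33.9 pos [ 502.2 -270.   248.4] yaw -0.8 q6 0.95 F [-0.4 -0.5 -0.7] grip 42.8
  turn z 4.2 tilt [ 0.03 -0.    0.  ]  shift [-74.8 -92.2 188.3]
time_s: 34.73
eef_pos: [0.4084, -0.3224, 0.0834]
eef_rot: [2.312, 2.12, 0.004]
contact_force: [0.6, 0.9, -0.2]
grip_width: 0.0384
t 34.7 pos [ 408.4 -322.4   83.4] yaw -5.0 q6 0.83 F [ 0.6  0.9 -0.2] grip 38.4
  turn z 0.0 tilt [0.3 0.1 0. ]  shift [-14.3  -3.5  79.4]
0.88 ext [301.  89. 339. 271.] ends [ 456. -242.] [ 471. -384.] len 144 mid [ 463.2 -313.1] ang -83.9 z50 0.009 z95 0.013
0.87 ext [472.  82. 503. 289.] ends [ 586. -247.] [ 597. -413.] len 166 mid [ 591.7 -330.3] ang -86.2 z50 0.006 z95 0.013
0.74 ext [375.  86. 444. 284.] ends [ 514. -398.] [ 545. -245.] len 156 mid [ 529.6 -321.6] ang 78.7 z50 0.009 z95 0.013
0.63 ext [236. 100. 255. 308.] ends [ 397. -410.] [ 410. -244.] len 167 mid [ 403.8 -327. ] ang 85.6 z50 0.006 z95 0.013
```

```bash
python3 -m inch '[{"gripper":45,"translation":[-7,-3,8],"turn":[0.3,0,0]},{"gripper":45,"translation":[-6,-1,22],"turn":[0,0,0]},{"gripper":45,"translation":[0,0,22],"turn":[0,0,0]},{"gripper":45,"translation":[0,0,12],"turn":[0,0,0]},{"gripper":45,"translation":[0,0,3],"turn":[0,0,0]},{"gripper":45,"translation":[0,0,0],"turn":[0,0,0]},{"gripper":45,"translation":[0,0,0],"turn":[0,0,0]},{"gripper":45,"translation":[0,0,0],"turn":[0,0,0]},{"gripper":45,"translation":[0,0,0],"turn":[0,0,0]},{"gripper":45,"translation":[0,0,0],"turn":[0,0,0]}]' 60
python3 -c "
from h import *
go(.4032,-.335,.004,-4.4)"
```

```text
time_s: 35.67
eef_pos: [0.4096, -0.3407, 0.0194]
eef_rot: [2.299, 2.12, -0.004]
contact_force: [0.0, 0.2, 1.3]
grip_width: 0.0385
t 35.7 pos [ 409.6 -340.7   19.4] yaw -4.6 q6 0.81 F [0.  0.2 1.3] grip 38.5
  turn z -0.2 tilt [ 0.52  0.7  -0.  ]  shift [ 5.3 -6.9 15.2]
```

```bash
python3 -m inch '[{"gripper":45,"translation":[3,-4,0],"turn":[0.5,0.7,0]},{"gripper":45,"translation":[2,-3,6],"turn":[0,0,0]},{"gripper":45,"translation":[0,0,6],"turn":[0,0,0]},{"gripper":45,"translation":[0,0,2],"turn":[0,0,0]},{"gripper":0,"translation":[0,0,0],"turn":[0,0,0]},{"gripper":0,"translation":[0,0,0],"turn":[0,0,0]},{"gripper":0,"translation":[0,0,0],"turn":[0,0,0]},{"gripper":0,"translation":[0,0,0],"turn":[0,0,0]},{"gripper":0,"translation":[0,0,0],"turn":[0,0,0]},{"gripper":0,"translation":[0,0,0],"turn":[0,0,0]}]' 50
python3 -c "
from h import *
go(.4032,-.335,.004,-4.4)"
```

```text
time_s: 36.5
eef_pos: [0.4026, -0.3348, 0.005]
eef_rot: [2.309, 2.13, 0.001]
contact_force: [-0.4, -0.5, 0.5]
grip_width: 0.01
t 36.5 pos [ 402.6 -334.8    5. ] yaw -4.6 q6 0.80 F [-0.4 -0.5  0.5] grip 10.0
  turn z -0.2 tilt [ 0.03 -0.01 -0.  ]  shift [-0.2  0.6  1. ]
```

```bash
python3 -m inch '[{"gripper":0,"translation":[0,0,-8],"turn":[0,0,0]},{"gripper":0,"translation":[0,0,-20],"turn":[0,0,0]},{"gripper":0,"translation":[0,0,-30],"turn":[0,0,0]},{"gripper":0,"translation":[0,0,-35],"turn":[0,0,-5]},{"gripper":0,"translation":[0,0,-35],"turn":[0,0,-5]},{"gripper":0,"translation":[0,0,-35],"turn":[0,0,-4.8]},{"gripper":0,"translation":[0,0,-20],"turn":[0,0,0]},{"gripper":0,"translation":[15,0,0],"turn":[0,0,0]},{"gripper":0,"translation":[25,0,0],"turn":[0,0,0]},{"gripper":0,"translation":[25,0,0],"turn":[0,0,0]}]' 60
python3 -c "
from h import *
go(.4592,.1864,.12,10.2)"
```

```text
time_s: 37.33
eef_pos: [0.3892, -0.2707, 0.201]
eef_rot: [2.004, 2.418, 0.0]
contact_force: [0.2, 0.3, 0.1]
grip_width: 0.0099
t 37.3 pos [ 389.2 -270.7  201. ] yaw 10.7 q6 0.60 F [0.2 0.3 0.1] grip 9.9
  turn z 0.5 tilt [0.07 0.06 0.  ]  shift [437.6 149.7  80.8]
```

```bash
python3 -m inch '[{"gripper":0,"translation":[30,10,0],"turn":[0,0,0]},{"gripper":0,"translation":[38,13,0],"turn":[0,0,0]},{"gripper":0,"translation":[38,13,0],"turn":[0,0,0]},{"gripper":0,"translation":[38,13,0],"turn":[0,0,0]},{"gripper":0,"translation":[38,13,0],"turn":[0,0,0]},{"gripper":0,"translation":[38,13,0],"turn":[0,0,0]},{"gripper":0,"translation":[38,13,0],"turn":[0,0,0]},{"gripper":0,"translation":[38,13,0],"turn":[0,0,0]},{"gripper":0,"translation":[38,13,0],"turn":[0,0,0]},{"gripper":0,"translation":[38,13,0],"turn":[0,0,0]}]' 60
python3 -c "
from h import *
go(.4592,.1864,.12,10.2)"
```

```text
time_s: 38.17
eef_pos: [0.4379, 0.1333, 0.2007]
eef_rot: [2.017, 2.406, 0.0]
contact_force: [1.7, -0.2, -0.6]
grip_width: 0.0093
t 38.2 pos [437.9 133.3 200.7] yaw 10.0 q6 1.51 F [ 1.7 -0.2 -0.6] grip 9.3
  turn z -0.2 tilt [0.08 0.08 0.  ]  shift [48.6 30.3 80.7]
```

```bash
python3 -m inch '[{"gripper":0,"translation":[20,12,0],"turn":[0,0,0]},{"gripper":0,"translation":[15,10,10],"turn":[0,0,0]},{"gripper":0,"translation":[5,5,25],"turn":[0,0,0]},{"gripper":0,"translation":[0,0,25],"turn":[0,0,0]},{"gripper":0,"translation":[0,0,15],"turn":[0,0,0]},{"gripper":0,"translation":[0,0,0],"turn":[0,0,0]},{"gripper":0,"translation":[0,0,0],"turn":[0,0,0]},{"gripper":0,"translation":[0,0,0],"turn":[0,0,0]},{"gripper":0,"translation":[0,0,0],"turn":[0,0,0]},{"gripper":0,"translation":[0,0,0],"turn":[0,0,0]}]' 60
python3 -c "
from h import *
go(.4592,.1864,.061,10.2)
im,d,K,T=snap('wrist'); np.savez('pics/w12.npz',im=im,d=d,K=K,T=T); cv2.imwrite('pics/w12.png',cv2.resize(im,(800,600),interpolation=cv2.INTER_CUBIC))"
```

```text
time_s: 39.0
eef_pos: [0.4529, 0.1896, 0.1251]
eef_rot: [2.007, 2.415, 0.004]
contact_force: [0.3, 0.7, -0.0]
grip_width: 0.0095
t 39.0 pos [452.9 189.6 125.1] yaw 10.6 q6 1.62 F [ 0.3  0.7 -0. ] grip 9.5
  turn z 0.4 tilt [ 0.15 -0.02  0.  ]  shift [-4.3  5.4 64.1]
```

View pics/w12.png

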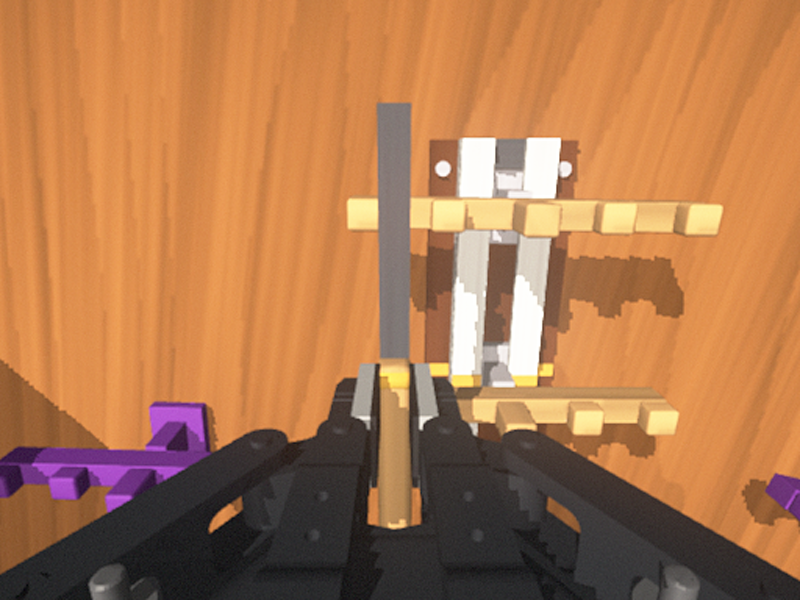

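```bash
python3 -m inch '[{"gripper":0,"translation":[-4,2,5],"turn":[0,0,0.4]},{"gripper":0,"translation":[0,0,12],"turn":[0,0,0]},{"gripper":0,"translation":[0,0,12],"turn":[0,0,0]},{"gripper":0,"translation":[0,0,5],"turn":[0,0,0]},{"gripper":0,"translation":[0,0,0],"turn":[0,0,0]},{"gripper":0,"translation":[0,0,0],"turn":[0,0,0]},{"gripper":0,"translation":[0,0,0],"turn":[0,0,0]},{"gripper":0,"translation":[0,0,0],"turn":[0,0,0]},{"gripper":0,"translation":[0,0,0],"turn":[0,0,0]},{"gripper":0,"translation":[0,0,0],"turn":[0,0,0]}]' 60
python3 -c "
from h import *
go(.4592,.1864,.061,10.2)"
```

```text
time_s: 39.88
eef_pos: [0.4595, 0.1848, 0.0932]
eef_rot: [2.017, 2.401, 0.013]
contact_force: [0.2, 0.8, -0.6]
grip_width: 0.0097
t 39.9 pos [459.5 184.8  93.2] yaw 9.9 q6 1.62 F [ 0.2  0.8 -0.6] grip 9.7
  turn z -0.3 tilt [ 0.58 -0.03  0.  ]  shift [ 1.6 -0.3 32.2]
```

```bash
python3 -m inch '[{"gripper":0,"translation":[1,-1,5],"turn":[0.5,0,0]},{"gripper":0,"translation":[0,-1,9],"turn":[0,0,0]},{"gripper":0,"translation":[0,0,9],"turn":[0,0,0]},{"gripper":0,"translation":[0,0,4],"turn":[0,0,0]},{"gripper":0,"translation":[0,0,0],"turn":[0,0,0]},{"gripper":0,"translation":[0,0,0],"turn":[0,0,0]},{"gripper":0,"translation":[0,0,0],"turn":[0,0,0]},{"gripper":0,"translation":[0,0,0],"turn":[0,0,0]},{"gripper":0,"translation":[0,0,0],"turn":[0,0,0]},{"gripper":0,"translation":[0,0,0],"turn":[0,0,0]}]' 60
python3 -c "
from h import *
go(.4592,.1864,.061,10.2)"
```

```text
time_s: 40.72
eef_pos: [0.457, 0.1857, 0.0632]
eef_rot: [-2.02, -2.406, -0.001]
contact_force: [0.3, 0.1, -0.4]
grip_width: 0.0098
t 40.7 pos [457.  185.7  63.2] yaw 10.0 q6 1.62 F [ 0.3  0.1 -0.4] grip 9.8
  turn z -0.2 tilt [ 0.01 -0.03 -0.  ]  shift [0.3 2.3 2.2]
```

```bash
python3 -m inch '[{"gripper":0,"translation":[0,2,1.5],"turn":[0,0,0]},{"gripper":0,"translation":[0,0,0],"turn":[0,0,0]},{"gripper":25,"translation":[0,0,0],"turn":[0,0,0]},{"gripper":25,"translation":[0,0,0],"turn":[0,0,0]},{"gripper":25,"translation":[0,0,0],"turn":[0,0,0]},{"gripper":25,"translation":[0,0,-15],"turn":[0,0,0]},{"gripper":25,"translation":[0,0,-25],"turn":[0,0,0]},{"gripper":25,"translation":[0,0,-35],"turn":[0,0,0]},{"gripper":40,"translation":[0,0,-35],"turn":[0,0,0]},{"gripper":40,"translation":[0,0,-35],"turn":[0,0,0]}]' 60
python3 - <<'E'
from h import *
import seef,rp
seef.seef("w13"); rp.rp()
# next: F1 mid (466.2,-325) dir 95.9 -> grip -8
m=np.array([466.,-325.5]);a=np.radians(95.9); print(m-8*np.array([np.cos(a),np.sin(a)]))
go(.467,-.3335,.06,5.9)
E
```

```text
time_s: 41.55
eef_pos: [0.4554, 0.185, 0.2063]
eef_rot: [-2.016, -2.4, 0.014]
contact_force: [1.0, 0.5, 0.1]
grip_width: 0.0341
0.97 ext [250.  86. 265. 255.] ends [445. 276.] [474. 111.] len 167 mid [459.5 193.4] ang -80.0 z50 0.066 z95 0.069
t 41.6 TCP rail x,y,z [-56.7 106.5 209.7] Frail [ 0.7  0.4 -0.7] yaw 9.9 tilt [-0.19 -0.02 -0.  ] grip 34.2 q6 1.62
[ 466.82234029 -333.45762254]
t 41.6 pos [458.  185.6 209.7] yaw 9.9 q6 1.62 F [ 0.6  0.6 -0.7] grip 34.2
  turn z 4.0 tilt [-0.19 -0.02 -0.  ]  shift [-517.3  -44.   149.8]
```

```bash
python3 -m inch '[{"gripper":45,"translation":[-20,-2,0],"turn":[0,0,2]},{"gripper":45,"translation":[-41,-3,0],"turn":[0,0,2]},{"gripper":45,"translation":[-41,-3.5,0],"turn":[0,0,0]},{"gripper":45,"translation":[-41,-3.5,0],"turn":[0,0,0]},{"gripper":45,"translation":[-41,-3.5,0],"turn":[0,0,0]},{"gripper":45,"translation":[-41,-3.5,0],"turn":[0,0,0]},{"gripper":45,"translation":[-41,-3.5,0],"turn":[0,0,0]},{"gripper":45,"translation":[-41,-3.5,0],"turn":[0,0,0]},{"gripper":45,"translation":[-41,-3.5,0],"turn":[0,0,0]},{"gripper":45,"translation":[-41,-3.5,0],"turn":[0,0,0]}]' 60
python3 -c "
from h import *
go(.4668,-.3335,.06,5.9)"
```

```text
time_s: 42.48
eef_pos: [0.4678, -0.2072, 0.2088]
eef_rot: [-2.093, -2.342, -0.003]
contact_force: [1.6, -0.7, 1.0]
grip_width: 0.0384
t 42.5 pos [ 467.8 -207.2  208.8] yaw 6.4 q6 0.88 F [ 1.6 -0.7  1. ] grip 38.4
  turn z 0.5 tilt [ 0.07 -0.1   0.  ]  shift [-125.8  -14.1  148.5]
```

```bash
python3 -m inch '[{"gripper":45,"translation":[-38,-4,5],"turn":[0,0,0.5]},{"gripper":45,"translation":[-35,-4,15],"turn":[0,0,0]},{"gripper":45,"translation":[-25,-3,25],"turn":[0,0,0]},{"gripper":45,"translation":[-10,-3,30],"turn":[0,0,0]},{"gripper":45,"translation":[0,0,30],"turn":[0,0,0]},{"gripper":45,"translation":[0,0,15],"turn":[0,0,0]},{"gripper":45,"translation":[0,0,0],"turn":[0,0,0]},{"gripper":45,"translation":[0,0,0],"turn":[0,0,0]},{"gripper":45,"translation":[0,0,0],"turn":[0,0,0]},{"gripper":45,"translation":[0,0,0],"turn":[0,0,0]}]' 60
python3 -c "
from seef import *
go(.4668,-.3335,.004,5.9)
seef()"
```

```text
time_s: 43.32
eef_pos: [0.4628, -0.3313, 0.0819]
eef_rot: [2.115, 2.321, 0.002]
contact_force: [-0.5, 0.2, 0.0]
grip_width: 0.0384
t 43.3 pos [ 462.8 -331.3   81.9] yaw 5.3 q6 0.71 F [-0.5  0.2  0. ] grip 38.4
  turn z -0.6 tilt [ 0.11  0.01 -0.  ]  shift [-2.5  3.6 77.9]
0.77 ext [245.  80. 263. 293.] ends [ 456. -241.] [ 474. -408.] len 168 mid [ 465.1 -324.9] ang -84.0 z50 0.010 z95 0.013
0.56 ext [314. 100. 384. 259.] ends [ 522. -367.] [ 545. -245.] len 124 mid [ 533.4 -306.1] ang 79.3 z50 0.009 z95 0.013
```

```bash
python3 -m inch '[{"gripper":45,"translation":[0,0,8],"turn":[0.3,0.3,-0.6]},{"gripper":45,"translation":[0,0,22],"turn":[0,0,0]},{"gripper":45,"translation":[0,0,20],"turn":[0.2,0.3,0]},{"gripper":45,"translation":[0,0,10],"turn":[0,0,0]},{"gripper":45,"translation":[0,0,2],"turn":[0,0,0]},{"gripper":45,"translation":[0,0,0],"turn":[0,0,0]},{"gripper":45,"translation":[0,0,0],"turn":[0,0,0]},{"gripper":45,"translation":[0,0,0],"turn":[0,0,0]},{"gripper":45,"translation":[0,0,0],"turn":[0,0,0]},{"gripper":45,"translation":[0,0,0],"turn":[0,0,0]}]' 60
python3 -c "
from h import *
go(.4659,-.333,.004,5.9)"
```

```text
time_s: 44.25
eef_pos: [0.4665, -0.333, 0.0224]
eef_rot: [-2.095, -2.338, -0.002]
contact_force: [0.6, -0.4, -0.2]
grip_width: 0.0382
t 44.2 pos [ 466.5 -333.    22.4] yaw 6.3 q6 0.70 F [ 0.6 -0.4 -0.2] grip 38.2
  turn z 0.4 tilt [-0.04 -0.17 -0.  ]  shift [-0.  -0.6 18.4]
```

```bash
python3 -m inch '[{"gripper":45,"translation":[0,-1,6],"turn":[0,0,0]},{"gripper":45,"translation":[0,0,7],"turn":[0,0,0]},{"gripper":45,"translation":[0,0,3],"turn":[0,0,0]},{"gripper":45,"translation":[0,0,0],"turn":[0,0,0]},{"gripper":0,"translation":[0,0,0],"turn":[0,0,0]},{"gripper":0,"translation":[0,0,0],"turn":[0,0,0]},{"gripper":0,"translation":[0,0,0],"turn":[0,0,0]},{"gripper":0,"translation":[0,0,0],"turn":[0,0,0]},{"gripper":0,"translation":[0,0,0],"turn":[0,0,0]},{"gripper":0,"translation":[0,0,0],"turn":[0,0,0]}]' 60
python3 -c "
from h import *
go(.4659,-.333,.004,5.9)"
```

```text
time_s: 45.08
eef_pos: [0.4657, -0.3334, 0.0059]
eef_rot: [-2.096, -2.339, -0.002]
contact_force: [0.5, 0.9, -1.0]
grip_width: 0.0095
t 45.1 pos [ 465.7 -333.4    5.9] yaw 6.3 q6 0.70 F [ 0.5  0.9 -1. ] grip 9.5
  turn z 0.4 tilt [ 0.03 -0.1   0.  ]  shift [0.4 0.2 1.9]
```

```bash
python3 -m inch '[{"gripper":0,"translation":[0,0,-8],"turn":[0,0,0]},{"gripper":0,"translation":[0,0,-20],"turn":[0,0,0]},{"gripper":0,"translation":[0,0,-30],"turn":[0,0,0]},{"gripper":0,"translation":[0,0,-35],"turn":[0,0,-2]},{"gripper":0,"translation":[0,0,-35],"turn":[0,0,-2]},{"gripper":0,"translation":[0,0,-35],"turn":[0,0,0]},{"gripper":0,"translation":[0,0,-20],"turn":[0,0,0]},{"gripper":0,"translation":[15,0,0],"turn":[0,0,0]},{"gripper":0,"translation":[25,0,0],"turn":[0,0,0]},{"gripper":0,"translation":[30,0,0],"turn":[0,0,0]}]' 60
python3 -c "
from h import *
go(.4956,.1929,.12,10.2)"
```

```text
time_s: 45.92
eef_pos: [0.4519, -0.2655, 0.2017]
eef_rot: [2.014, 2.411, 0.002]
contact_force: [0.1, -0.1, -0.6]
grip_width: 0.0097
t 45.9 pos [ 451.9 -265.5  201.7] yaw 10.2 q6 0.70 F [ 0.1 -0.1 -0.6] grip 9.7
  turn z 0.0 tilt [ 0.07 -0.03  0.  ]  shift [443.3 124.   82. ]
```

```bash
python3 -m inch '[{"gripper":0,"translation":[36,10,0],"turn":[0,0,0]},{"gripper":0,"translation":[40,11,0],"turn":[0,0,0]},{"gripper":0,"translation":[40,11,0],"turn":[0,0,0]},{"gripper":0,"translation":[40,11,0],"turn":[0,0,0]},{"gripper":0,"translation":[40,11,0],"turn":[0,0,0]},{"gripper":0,"translation":[40,11,0],"turn":[0,0,0]},{"gripper":0,"translation":[40,11,0],"turn":[0,0,0]},{"gripper":0,"translation":[40,11,0],"turn":[0,0,0]},{"gripper":0,"translation":[40,11,0],"turn":[0,0,0]},{"gripper":0,"translation":[38,11,0],"turn":[0,0,0]}]' 60
python3 -c "
from h import *
go(.4956,.1929,.12,10.2)"
```

```text
time_s: 46.75
eef_pos: [0.4802, 0.1481, 0.2021]
eef_rot: [2.023, 2.404, 0.002]
contact_force: [1.6, -1.0, -0.7]
grip_width: 0.0095
t 46.8 pos [480.2 148.1 202.1] yaw 9.8 q6 1.54 F [ 1.6 -1.  -0.7] grip 9.5
  turn z -0.4 tilt [ 0.05 -0.03  0.  ]  shift [41.3 23.  82.1]
```

```bash
python3 -m inch '[{"gripper":0,"translation":[20,10,0],"turn":[0,0,-0.4]},{"gripper":0,"translation":[8,6,10],"turn":[0,0,0]},{"gripper":0,"translation":[0,2,25],"turn":[0,0,0]},{"gripper":0,"translation":[0,0,28],"turn":[0,0,0]},{"gripper":0,"translation":[0,0,25],"turn":[0,0,0]},{"gripper":0,"translation":[0,0,8],"turn":[0,0,0]},{"gripper":0,"translation":[0,0,0],"turn":[0,0,0]},{"gripper":0,"translation":[0,0,0],"turn":[0,0,0]},{"gripper":0,"translation":[0,0,0],"turn":[0,0,0]},{"gripper":0,"translation":[0,0,0],"turn":[0,0,0]}]' 60
python3 -c "
from h import *
go(.4956,.1929,.062,10.2)"
```

```text
time_s: 47.58
eef_pos: [0.4879, 0.1867, 0.0997]
eef_rot: [-2.004, -2.418, 0.0]
contact_force: [0.6, -0.5, -0.6]
grip_width: 0.0099
t 47.6 pos [487.9 186.7  99.7] yaw 10.7 q6 1.59 F [ 0.6 -0.5 -0.6] grip 9.9
  turn z 0.5 tilt [-0.07 -0.06  0.  ]  shift [ 4.7  8.7 37.7]
```

```bash
python3 -m inch '[{"gripper":0,"translation":[2,4,0],"turn":[0,0,0.5]},{"gripper":0,"translation":[2,4,2],"turn":[0,0,0]},{"gripper":0,"translation":[0,0,8],"turn":[0,0,0]},{"gripper":0,"translation":[0,0,8],"turn":[0,0,0]},{"gripper":0,"translation":[0,0,8],"turn":[0,0,0]},{"gripper":0,"translation":[0,0,4],"turn":[0,0,0]},{"gripper":0,"translation":[0,0,0],"turn":[0,0,0]},{"gripper":0,"translation":[0,0,0],"turn":[0,0,0]},{"gripper":0,"translation":[0,0,0],"turn":[0,0,0]},{"gripper":0,"translation":[0,0,0],"turn":[0,0,0]}]' 60
python3 -c "
from h import *
go(.4956,.1929,.062,10.2)"
```

```text
time_s: 48.42
eef_pos: [0.497, 0.1926, 0.068]
eef_rot: [2.017, 2.408, 0.003]
contact_force: [0.0, -0.5, 0.3]
grip_width: 0.0095
t 48.4 pos [497.  192.6  68. ] yaw 10.1 q6 1.61 F [ 0.  -0.5  0.3] grip 9.5
  turn z -0.1 tilt [ 0.1  -0.07  0.  ]  shift [ 0.5 -1.4  6. ]
```

```bash
python3 -m inch '[{"gripper":0,"translation":[0,-1,3],"turn":[0,0,0]},{"gripper":0,"translation":[0,0,2.5],"turn":[0,0,0]},{"gripper":0,"translation":[0,0,0],"turn":[0,0,0]},{"gripper":23,"translation":[0,0,0],"turn":[0,0,0]},{"gripper":23,"translation":[0,0,0],"turn":[0,0,0]},{"gripper":23,"translation":[0,0,0],"turn":[0,0,0]},{"gripper":23,"translation":[0,0,-15],"turn":[0,0,0]},{"gripper":23,"translation":[0,0,-30],"turn":[0,0,0]},{"gripper":40,"translation":[0,0,-40],"turn":[0,0,0]},{"gripper":40,"translation":[0,0,-40],"turn":[0,0,0]}]' 60
python3 - <<'E'
from h import *
import seef
seef.seef("w14")
m=np.array([530.,-326.]);a=np.radians(79); print(m-8*np.array([np.cos(a),np.sin(a)]))
go(.5285,-.334,.2,-11)
E
```

```text
time_s: 49.25
eef_pos: [0.4919, 0.1913, 0.1849]
eef_rot: [-2.013, -2.403, 0.011]
contact_force: [1.6, 0.1, -0.2]
grip_width: 0.034
0.64 ext [209.  85. 228. 266.] ends [444. 276.] [479.  99.] len 181 mid [461.7 187.2] ang -78.8 z50 0.061 z95 0.069
0.61 ext [254.  80. 265. 266.] ends [482. 284.] [513. 105.] len 182 mid [497.3 194.5] ang -80.0 z50 0.066 z95 0.069
[ 528.47352804 -333.85301747]
t 49.4 pos [495.  192.  189.3] yaw 10.1 q6 1.61 F [ 1.4  0.6 -0.9] grip 34.3
  turn z 21.1 tilt [-0.03 -0.07 -0.  ]  shift [-510.   133.3  -11.3]
```

```bash
python3 -m inch '[{"gripper":45,"translation":[-20,0,-10],"turn":[0,0,7]},{"gripper":45,"translation":[-41,5,0],"turn":[0,0,7]},{"gripper":45,"translation":[-41,10,0],"turn":[0,0,7]},{"gripper":45,"translation":[-41,11,0],"turn":[0,0,0]},{"gripper":45,"translation":[-41,11,0],"turn":[0,0,0]},{"gripper":45,"translation":[-41,11,0],"turn":[0,0,0]},{"gripper":45,"translation":[-41,11,0],"turn":[0,0,0]},{"gripper":45,"translation":[-41,11,0],"turn":[0,0,0]},{"gripper":45,"translation":[-41,11,0],"turn":[0,0,0]},{"gripper":45,"translation":[-41,11,0],"turn":[0,0,0]}]' 60
python3 -c "
from h import *
go(.5285,-.334,.07,-11)"
```

```text
time_s: 50.18
eef_pos: [0.5311, -0.1998, 0.2014]
eef_rot: [2.428, 1.989, 0.011]
contact_force: [1.9, 0.2, -0.2]
grip_width: 0.0385
t 50.2 pos [ 531.1 -199.8  201.4] yaw -11.3 q6 1.26 F [ 1.9  0.2 -0.2] grip 38.5
  turn z -0.3 tilt [ 0.39 -0.22  0.  ]  shift [-132.8   22.2  131. ]
```

```bash
python3 -m inch '[{"gripper":45,"translation":[-38,6,5],"turn":[0.4,-0.2,0]},{"gripper":45,"translation":[-35,6,15],"turn":[0,0,0]},{"gripper":45,"translation":[-28,5,25],"turn":[0,0,0]},{"gripper":45,"translation":[-12,2,30],"turn":[0,0,0]},{"gripper":45,"translation":[0,0,30],"turn":[0,0,0]},{"gripper":45,"translation":[0,0,10],"turn":[0,0,0]},{"gripper":45,"translation":[0,0,0],"turn":[0,0,0]},{"gripper":45,"translation":[0,0,0],"turn":[0,0,0]},{"gripper":45,"translation":[0,0,0],"turn":[0,0,0]},{"gripper":45,"translation":[0,0,0],"turn":[0,0,0]}]' 60
python3 -c "
from seef import *
go(.5285,-.334,.004,-11)
seef()"
```

```text
time_s: 51.02
eef_pos: [0.5263, -0.3313, 0.0815]
eef_rot: [2.436, 1.976, 0.0]
contact_force: [-0.0, -0.2, -0.4]
grip_width: 0.0383
t 51.0 pos [ 526.3 -331.3   81.5] yaw -11.9 q6 1.09 F [-0.  -0.2 -0.4] grip 38.3
  turn z -0.9 tilt [0.22 0.16 0.  ]  shift [-2.   2.4 77.5]
0.75 ext [246.  87. 265. 298.] ends [ 516. -409.] [ 546. -245.] len 166 mid [ 531.  -327.1] ang 79.3 z50 0.011 z95 0.013
0.56 ext [301.  74. 367. 281.] ends [ 587. -247.] [ 601. -414.] len 167 mid [ 593.9 -330.4] ang -85.5 z50 0.006 z95 0.013
```

```bash
python3 -m inch '[{"gripper":45,"translation":[-2,0,8],"turn":[0.3,0.3,-1]},{"gripper":45,"translation":[-1,0,22],"turn":[0,0,0]},{"gripper":45,"translation":[0,0,20],"turn":[0.2,0.3,0]},{"gripper":45,"translation":[0,0,10],"turn":[0,0,0]},{"gripper":45,"translation":[0,0,2],"turn":[0,0,0]},{"gripper":45,"translation":[0,0,0],"turn":[0,0,0]},{"gripper":45,"translation":[0,0,0],"turn":[0,0,0]},{"gripper":45,"translation":[0,0,0],"turn":[0,0,0]},{"gripper":45,"translation":[0,0,0],"turn":[0,0,0]},{"gripper":45,"translation":[0,0,0],"turn":[0,0,0]}]' 60
python3 -c "
from h import *
go(.5295,-.335,.004,-10.7)"
```

```text
time_s: 51.95
eef_pos: [0.5292, -0.3361, 0.0218]
eef_rot: [-2.413, -2.011, -0.008]
contact_force: [-0.4, -0.2, -1.1]
grip_width: 0.0383
t 52.0 pos [ 529.2 -336.1   21.8] yaw -10.4 q6 1.05 F [-0.4 -0.2 -1.1] grip 38.3
  turn z 0.3 tilt [ 0.17 -0.24  0.  ]  shift [ 1.1 -0.  17.8]
```

```bash
python3 -m inch '[{"gripper":45,"translation":[1,0,6],"turn":[0,0,0.3]},{"gripper":45,"translation":[0,0,7],"turn":[0,0,0]},{"gripper":45,"translation":[0,0,3],"turn":[0,0,0]},{"gripper":45,"translation":[0,0,0],"turn":[0,0,0]},{"gripper":0,"translation":[0,0,0],"turn":[0,0,0]},{"gripper":0,"translation":[0,0,0],"turn":[0,0,0]},{"gripper":0,"translation":[0,0,0],"turn":[0,0,0]},{"gripper":0,"translation":[0,0,0],"turn":[0,0,0]},{"gripper":0,"translation":[0,0,0],"turn":[0,0,0]},{"gripper":0,"translation":[0,0,0],"turn":[0,0,0]}]' 60
python3 rp.py
python3 -m inch '[{"gripper":0,"translation":[0,0,-8],"turn":[0,0,0]},{"gripper":0,"translation":[0,0,-20],"turn":[0,0,0]},{"gripper":0,"translation":[0,0,-30],"turn":[0,0,0]},{"gripper":0,"translation":[0,0,-35],"turn":[0,0,-5]},{"gripper":0,"translation":[0,0,-35],"turn":[0,0,-6]},{"gripper":0,"translation":[0,0,-35],"turn":[0,0,-5]},{"gripper":0,"translation":[0,0,-20],"turn":[0,0,-4.5]},{"gripper":0,"translation":[15,0,0],"turn":[0,0,0]},{"gripper":0,"translation":[25,0,0],"turn":[0,0,0]},{"gripper":0,"translation":[30,0,0],"turn":[0,0,0]}]' 60
python3 -c "
from h import *
go(.532,.1995,.12,10.2)"
```

```text
time_s: 52.78
eef_pos: [0.53, -0.3353, 0.0053]
eef_rot: [2.418, 2.004, 0.009]
contact_force: [-0.2, 0.0, -0.5]
grip_width: 0.0099
t 52.8 TCP rail x,y,z [ -78.2 -418.9    5.3] Frail [-0.2  0.1 -0.5] yaw -10.7 tilt [ 0.26 -0.19  0.  ] grip 9.9 q6 1.06
time_s: 53.62
eef_pos: [0.5147, -0.2676, 0.2004]
eef_rot: [2.009, 2.411, 0.008]
contact_force: [0.8, 0.2, 0.3]
grip_width: 0.0096
t 53.6 pos [ 514.7 -267.6  200.4] yaw 10.4 q6 0.77 F [0.8 0.2 0.3] grip 9.6
  turn z 0.2 tilt [ 0.33 -0.04  0.  ]  shift [456.6  99.3  81.3]
```

```bash
python3 -m inch '[{"gripper":0,"translation":[38,8,0],"turn":[0.3,0,0]},{"gripper":0,"translation":[41,9,0],"turn":[0,0,0]},{"gripper":0,"translation":[41,9,0],"turn":[0,0,0]},{"gripper":0,"translation":[41,9,0],"turn":[0,0,0]},{"gripper":0,"translation":[41,9,0],"turn":[0,0,0]},{"gripper":0,"translation":[41,9,0],"turn":[0,0,0]},{"gripper":0,"translation":[41,9,0],"turn":[0,0,0]},{"gripper":0,"translation":[41,9,0],"turn":[0,0,0]},{"gripper":0,"translation":[41,9,0],"turn":[0,0,0]},{"gripper":0,"translation":[38,8,0],"turn":[0,0,0]}]' 60
python3 -c "
from h import *
go(.532,.1995,.12,10.2)"
```

```text
time_s: 54.45
eef_pos: [0.5212, 0.148, 0.1991]
eef_rot: [-2.035, -2.39, 0.001]
contact_force: [0.7, -0.1, -0.2]
grip_width: 0.0095
t 54.5 pos [521.2 148.  199.1] yaw 9.2 q6 1.54 F [ 0.7 -0.1 -0.2] grip 9.5
  turn z -1.0 tilt [-0.12 -0.1  -0.  ]  shift [48.6 19.9 79.2]
```

```bash
python3 -m inch '[{"gripper":0,"translation":[24,12,0],"turn":[0,0,-0.5]},{"gripper":0,"translation":[12,8,8],"turn":[0,0,0]},{"gripper":0,"translation":[2,4,20],"turn":[0,0,0]},{"gripper":0,"translation":[0,2,25],"turn":[0,0,0]},{"gripper":0,"translation":[0,0,22],"turn":[0,0,0]},{"gripper":0,"translation":[0,0,8],"turn":[0,0,0]},{"gripper":0,"translation":[0,0,0],"turn":[0,0,0]},{"gripper":0,"translation":[0,0,0],"turn":[0,0,0]},{"gripper":0,"translation":[0,0,0],"turn":[0,0,0]},{"gripper":0,"translation":[0,0,0],"turn":[0,0,0]}]' 60
python3 -c "
from h import *
go(.532,.1995,.0615,10.2)"
```

```text
time_s: 55.28
eef_pos: [0.5337, 0.2035, 0.114]
eef_rot: [-2.022, -2.399, -0.001]
contact_force: [0.2, 0.8, -0.5]
grip_width: 0.0096
t 55.3 pos [533.7 203.5 114. ] yaw 9.7 q6 1.62 F [ 0.2  0.8 -0.5] grip 9.6
  turn z -0.5 tilt [-0.14 -0.21  0.  ]  shift [-3.8 -2.3 52.5]
```

```bash
python3 -m inch '[{"gripper":0,"translation":[-2,-2,5],"turn":[0,-0.2,-0.5]},{"gripper":0,"translation":[-1,-2,12],"turn":[0,0,0]},{"gripper":0,"translation":[0,0,12],"turn":[0.2,0,0]},{"gripper":0,"translation":[0,0,10],"turn":[0,0,0]},{"gripper":0,"translation":[0,0,4],"turn":[0,0,0]},{"gripper":0,"translation":[0,0,0],"turn":[0,0,0]},{"gripper":0,"translation":[0,0,0],"turn":[0,0,0]},{"gripper":0,"translation":[0,0,0],"turn":[0,0,0]},{"gripper":0,"translation":[0,0,0],"turn":[0,0,0]},{"gripper":0,"translation":[0,0,0],"turn":[0,0,0]}]' 60
python3 -c "
from h import *
go(.532,.1995,.0615,10.2)"
```

```text
time_s: 56.12
eef_pos: [0.5329, 0.1991, 0.0727]
eef_rot: [2.013, 2.41, 0.001]
contact_force: [0.3, -0.6, -0.4]
grip_width: 0.0098
t 56.1 pos [532.9 199.1  72.7] yaw 10.3 q6 1.61 F [ 0.3 -0.6 -0.4] grip 9.8
  turn z 0.1 tilt [ 0.09  0.04 -0.  ]  shift [ 0.6 -0.9 11.2]
```

```bash
python3 -m inch '[{"gripper":0,"translation":[0,-1,5],"turn":[0,0,0]},{"gripper":0,"translation":[0,0,5],"turn":[0,0,0]},{"gripper":0,"translation":[0,0,1],"turn":[0,0,0]},{"gripper":0,"translation":[0,0,0],"turn":[0,0,0]},{"gripper":23,"translation":[0,0,0],"turn":[0,0,0]},{"gripper":23,"translation":[0,0,0],"turn":[0,0,0]},{"gripper":23,"translation":[0,0,0],"turn":[0,0,0]},{"gripper":23,"translation":[0,0,-15],"turn":[0,0,0]},{"gripper":23,"translation":[0,0,-30],"turn":[0,0,0]},{"gripper":40,"translation":[0,0,-40],"turn":[0,0,0]}]' 60
python3 - <<'E'
from h import *
import seef
seef.seef("w15")
m=np.array([593.9,-330.4]);a=np.radians(94.5); print(m-8*np.array([np.cos(a),np.sin(a)]))
go(.5945,-.3384,.2,4.5)
E
```

```text
time_s: 56.95
eef_pos: [0.5283, 0.1982, 0.1419]
eef_rot: [-2.01, -2.407, 0.012]
contact_force: [1.0, 0.7, 0.2]
grip_width: 0.0303
0.98 ext [248.  82. 269. 291.] ends [517. 289.] [547. 124.] len 168 mid [532.  206.6] ang -79.7 z50 0.066 z95 0.069
0.87 ext [147.  81. 185. 282.] ends [445. 275.] [476. 121.] len 157 mid [460.6 198. ] ang -78.4 z50 0.061 z95 0.069
0.69 ext [202.  79. 227. 285.] ends [481. 283.] [514. 121.] len 166 mid [497.6 202.1] ang -78.6 z50 0.065 z95 0.069
0.56 ext [224. 283. 284. 294.] ends [516.  82.] [581.  96.] len 66 mid [548.2  88.6] ang 12.3 z50 0.019 z95 0.020
0.32 ext [124. 100. 348. 148.] ends [425. 240.] [588. 268.] len 165 mid [506.7 254. ] ang 9.5 z50 0.063 z95 0.080
[ 594.52767277 -338.37533867]
t 57.0 pos [531.9 199.  147.8] yaw 10.3 q6 1.61 F [0.8 0.5 0.5] grip 34.3
  turn z 5.8 tilt [0.11 0.03 0.  ]  shift [-540.7   20.3  -51.9]
```

```bash
python3 -m inch '[{"gripper":45,"translation":[0,0,-30],"turn":[0,0,3]},{"gripper":45,"translation":[-20,0,-25],"turn":[0,0,2.8]},{"gripper":45,"translation":[-41,1,0],"turn":[0,0,0]},{"gripper":45,"translation":[-41,1.5,0],"turn":[0,0,0]},{"gripper":45,"translation":[-41,1.5,0],"turn":[0,0,0]},{"gripper":45,"translation":[-41,1.5,0],"turn":[0,0,0]},{"gripper":45,"translation":[-41,1.5,0],"turn":[0,0,0]},{"gripper":45,"translation":[-41,1.5,0],"turn":[0,0,0]},{"gripper":45,"translation":[-41,1.5,0],"turn":[0,0,0]},{"gripper":45,"translation":[-41,1.5,0],"turn":[0,0,0]}]' 60
python3 -c "
from h import *
go(.5945,-.3384,.07,4.5)"
```

```text
time_s: 57.88
eef_pos: [0.5717, -0.1492, 0.209]
eef_rot: [2.121, 2.308, 0.011]
contact_force: [0.5, 0.6, -0.5]
grip_width: 0.0386
t 57.9 pos [ 571.7 -149.2  209. ] yaw 4.8 q6 1.09 F [ 0.5  0.6 -0.5] grip 38.6
  turn z 0.3 tilt [ 0.59  0.04 -0.  ]  shift [-190.3    6.4  139.2]
```

```bash
python3 -m inch '[{"gripper":45,"translation":[-40,1,0],"turn":[0.5,0,0.3]},{"gripper":45,"translation":[-40,1,5],"turn":[0,0,0]},{"gripper":45,"translation":[-38,1,12],"turn":[0,0,0]},{"gripper":45,"translation":[-30,1,22],"turn":[0,0,0]},{"gripper":45,"translation":[-16,1,30],"turn":[0,0,0]},{"gripper":45,"translation":[-5,0,30],"turn":[0,0,0]},{"gripper":45,"translation":[0,0,15],"turn":[0,0,0]},{"gripper":45,"translation":[0,0,0],"turn":[0,0,0]},{"gripper":45,"translation":[0,0,0],"turn":[0,0,0]},{"gripper":45,"translation":[0,0,0],"turn":[0,0,0]}]' 60
python3 -c "
from seef import *
go(.5945,-.3384,.004,4.5)
seef()"
```

```text
time_s: 58.72
eef_pos: [0.5898, -0.3362, 0.0907]
eef_rot: [2.139, 2.292, 0.001]
contact_force: [0.5, 0.2, 0.3]
grip_width: 0.0388
t 58.7 pos [ 589.8 -336.2   90.7] yaw 4.0 q6 0.86 F [0.5 0.2 0.3] grip 38.8
  turn z -0.5 tilt [0.28 0.24 0.  ]  shift [-2.2  4.1 86.7]
0.87 ext [248.  84. 267. 289.] ends [ 588. -247.] [ 602. -413.] len 167 mid [ 594.8 -330. ] ang -85.1 z50 0.006 z95 0.013
```

```bash
python3 -m inch '[{"gripper":45,"translation":[-1,3,10],"turn":[0.4,0.3,-0.8]},{"gripper":45,"translation":[-1,1,24],"turn":[0,0,0]},{"gripper":45,"translation":[0,0,24],"turn":[0.2,0.3,0]},{"gripper":45,"translation":[0,0,12],"turn":[0,0,0]},{"gripper":45,"translation":[0,0,2],"turn":[0,0,0]},{"gripper":45,"translation":[0,0,0],"turn":[0,0,0]},{"gripper":45,"translation":[0,0,0],"turn":[0,0,0]},{"gripper":45,"translation":[0,0,0],"turn":[0,0,0]},{"gripper":45,"translation":[0,0,0],"turn":[0,0,0]},{"gripper":45,"translation":[0,0,0],"turn":[0,0,0]}]' 60
python3 -c "
from h import *
go(.5955,-.338,.004,4.9)"
```

```text
time_s: 59.65
eef_pos: [0.6011, -0.3389, 0.0247]
eef_rot: [2.113, 2.318, 0.003]
contact_force: [-0.2, 0.3, -0.0]
grip_width: 0.0381
t 59.6 pos [ 601.1 -338.9   24.7] yaw 5.3 q6 0.85 F [-0.2  0.3 -0. ] grip 38.1
  turn z 0.4 tilt [0.28 0.17 0.  ]  shift [ 1.5 -5.6 20.7]
```

```bash
python3 -m inch '[{"gripper":45,"translation":[1,-3,3],"turn":[0.2,0.1,0.4]},{"gripper":45,"translation":[0,-2,7],"turn":[0,0,0]},{"gripper":45,"translation":[0,0,7],"turn":[0,0,0]},{"gripper":45,"translation":[0,0,2],"turn":[0,0,0]},{"gripper":0,"translation":[0,0,0],"turn":[0,0,0]},{"gripper":0,"translation":[0,0,0],"turn":[0,0,0]},{"gripper":0,"translation":[0,0,0],"turn":[0,0,0]},{"gripper":0,"translation":[0,0,0],"turn":[0,0,0]},{"gripper":0,"translation":[0,0,0],"turn":[0,0,0]},{"gripper":0,"translation":[0,0,0],"turn":[0,0,0]}]' 60
python3 rp.py
python3 -m inch '[{"gripper":0,"translation":[0,0,-8],"turn":[0,0,0]},{"gripper":0,"translation":[0,0,-20],"turn":[0,0,0]},{"gripper":0,"translation":[0,0,-30],"turn":[0,0,0]},{"gripper":0,"translation":[0,0,-35],"turn":[0,0,-3]},{"gripper":0,"translation":[0,0,-35],"turn":[0,0,-2]},{"gripper":0,"translation":[0,0,-35],"turn":[0,0,0]},{"gripper":0,"translation":[0,0,-20],"turn":[0,0,0]},{"gripper":0,"translation":[15,0,0],"turn":[0,0,0]},{"gripper":0,"translation":[25,0,0],"turn":[0,0,0]},{"gripper":0,"translation":[30,0,0],"turn":[0,0,0]}]' 60
python3 -c "
from h import *
go(.5684,.206,.12,10.2)"
```

```text
time_s: 60.48
eef_pos: [0.5958, -0.3388, 0.005]
eef_rot: [2.123, 2.311, 0.0]
contact_force: [0.9, 0.4, -1.1]
grip_width: 0.0097
t 60.5 TCP rail x,y,z [ -13.9 -434.     5. ] Frail [ 1.   0.2 -1.1] yaw 4.8 tilt [0.13 0.13 0.  ] grip 9.7 q6 0.85
time_s: 61.32
eef_pos: [0.582, -0.2715, 0.2014]
eef_rot: [2.019, 2.4, -0.0]
contact_force: [0.3, 0.2, -0.9]
grip_width: 0.0098
t 61.3 pos [ 582.  -271.5  201.4] yaw 9.8 q6 0.84 F [ 0.3  0.2 -0.9] grip 9.8
  turn z -0.4 tilt [ 0.19  0.24 -0.  ]  shift [472.7  70.9  79.6]
```

```bash
python3 -m inch '[{"gripper":0,"translation":[38,6,0],"turn":[0.1,0.2,-0.4]},{"gripper":0,"translation":[41,6,0],"turn":[0,0,0]},{"gripper":0,"translation":[41,6,0],"turn":[0,0,0]},{"gripper":0,"translation":[41,6,0],"turn":[0,0,0]},{"gripper":0,"translation":[41,6,0],"turn":[0,0,0]},{"gripper":0,"translation":[41,6,0],"turn":[0,0,0]},{"gripper":0,"translation":[41,6,0],"turn":[0,0,0]},{"gripper":0,"translation":[41,6,0],"turn":[0,0,0]},{"gripper":0,"translation":[41,6,0],"turn":[0,0,0]},{"gripper":0,"translation":[41,6,0],"turn":[0,0,0]}]' 60
python3 -c "
from h import *
go(.5684,.206,.12,10.2)"
```

```text
time_s: 62.15
eef_pos: [0.5659, 0.1431, 0.2086]
eef_rot: [2.016, 2.397, 0.007]
contact_force: [1.2, -0.5, -0.1]
grip_width: 0.01
t 62.1 pos [565.9 143.1 208.6] yaw 9.9 q6 1.51 F [ 1.2 -0.5 -0.1] grip 10.0
  turn z -0.3 tilt [0.54 0.25 0.  ]  shift [61.8 12.7 88.4]
```

```bash
python3 -m inch '[{"gripper":0,"translation":[32,8,0],"turn":[0.5,0.2,-0.3]},{"gripper":0,"translation":[16,5,8],"turn":[0,0,0]},{"gripper":0,"translation":[4,2,22],"turn":[0,0,0]},{"gripper":0,"translation":[0,0,28],"turn":[0,0,0]},{"gripper":0,"translation":[0,0,25],"turn":[0,0,0]},{"gripper":0,"translation":[0,0,10],"turn":[0,0,0]},{"gripper":0,"translation":[0,0,0],"turn":[0,0,0]},{"gripper":0,"translation":[0,0,0],"turn":[0,0,0]},{"gripper":0,"translation":[0,0,0],"turn":[0,0,0]},{"gripper":0,"translation":[0,0,0],"turn":[0,0,0]}]' 60
python3 -c "
from h import *
go(.5684,.206,.061,10.2)"
```

```text
time_s: 62.98
eef_pos: [0.571, 0.2105, 0.1205]
eef_rot: [1.998, 2.417, 0.013]
contact_force: [-0.0, -0.7, -1.0]
grip_width: 0.0096
t 63.0 pos [571.  210.5 120.5] yaw 10.8 q6 1.60 F [-0.  -0.7 -1. ] grip 9.6
  turn z 0.6 tilt [ 0.55 -0.05  0.  ]  shift [-4.1 -3.9 59.4]
```

```bash
python3 -m inch '[{"gripper":0,"translation":[-2,-2,6],"turn":[0.5,0,0.6]},{"gripper":0,"translation":[-2,-2,14],"turn":[0,0,0]},{"gripper":0,"translation":[0,-1,14],"turn":[0,0,0]},{"gripper":0,"translation":[0,0,12],"turn":[0,0,0]},{"gripper":0,"translation":[0,0,4],"turn":[0,0,0]},{"gripper":0,"translation":[0,0,0],"turn":[0,0,0]},{"gripper":0,"translation":[0,0,0],"turn":[0,0,0]},{"gripper":0,"translation":[0,0,0],"turn":[0,0,0]},{"gripper":0,"translation":[0,0,0],"turn":[0,0,0]},{"gripper":0,"translation":[0,0,0],"turn":[0,0,0]}]' 60
python3 -c "
from h import *
go(.5684,.206,.061,10.2)"
```

```text
time_s: 63.82
eef_pos: [0.5706, 0.2048, 0.0747]
eef_rot: [2.018, 2.402, 0.012]
contact_force: [-0.7, 0.5, -1.4]
grip_width: 0.0096
t 63.8 pos [570.6 204.8  74.7] yaw 9.9 q6 1.61 F [-0.7  0.5 -1.4] grip 9.6
  turn z -0.3 tilt [ 0.52 -0.07  0.  ]  shift [ 1.6 -2.1 13.7]
```

```bash
python3 -m inch '[{"gripper":0,"translation":[1,-2,5],"turn":[0.5,0,0]},{"gripper":0,"translation":[0,0,6],"turn":[0,0,0]},{"gripper":0,"translation":[0,0,2],"turn":[0,0,0]},{"gripper":0,"translation":[0,0,0],"turn":[0,0,0]},{"gripper":23,"translation":[0,0,0],"turn":[0,0,0]},{"gripper":23,"translation":[0,0,0],"turn":[0,0,0]},{"gripper":23,"translation":[0,0,0],"turn":[0,0,0]},{"gripper":23,"translation":[0,0,-15],"turn":[0,0,0]},{"gripper":23,"translation":[0,0,-35],"turn":[0,0,0]},{"gripper":40,"translation":[0,0,-40],"turn":[0,0,0]}]' 60
python3 -m inch '[{"gripper":40,"translation":[0,0,-40],"turn":[0,0,0]},{"gripper":40,"translation":[-20,0,-30],"turn":[0,0,0]},{"gripper":40,"translation":[-30,0,-20],"turn":[0,0,0]},{"gripper":40,"translation":[-30,0,0],"turn":[0,0,0]},{"gripper":40,"translation":[-20,0,0],"turn":[0,0,0]},{"gripper":40,"translation":[0,0,0],"turn":[0,0,0]},{"gripper":40,"translation":[0,0,0],"turn":[0,0,0]},{"gripper":40,"translation":[0,0,0],"turn":[0,0,0]},{"gripper":40,"translation":[0,0,0],"turn":[0,0,0]},{"gripper":40,"translation":[0,0,0],"turn":[0,0,0]}]' 60
python3 - <<'E'
import seef,seer
seef.seef("w16"); seer.seer(.052,.09)
E
```

```text
time_s: 64.65
eef_pos: [0.5649, 0.2047, 0.1464]
eef_rot: [-2.016, -2.399, 0.014]
contact_force: [1.9, 0.5, 0.4]
grip_width: 0.0306
time_s: 65.48
eef_pos: [0.5851, 0.1046, 0.2513]
eef_rot: [2.016, 2.407, 0.002]
contact_force: [1.0, -0.8, 0.2]
grip_width: 0.034
0.87 ext [248.   0. 260. 151.] ends [557. 277.] [584. 130.] len 149 mid [570.8 203.7] ang -79.7 z50 0.066 z95 0.069
0.78 ext [210.   4. 230. 155.] ends [519. 279.] [548. 122.] len 160 mid [533.9 200.9] ang -79.6 z50 0.067 z95 0.069
0.65 ext [176.   0. 198. 151.] ends [486. 264.] [514. 118.] len 149 mid [500.  190.6] ang -79.0 z50 0.067 z95 0.069
0.60 ext [136.   0. 165. 154.] ends [448. 258.] [480. 110.] len 151 mid [463.9 184.2] ang -78.1 z50 0.066 z95 0.069
0.91 [777.8 118.7] [ 14.1 164. ] ang 85.8 zmax 0.077 tab [0.7764 0.1194 0.0741] rail [246.2 -16. ]
0.86 [523.4 152.2] [161.5  13.9] ang 10.5 zmax 0.083 tab [0.5239 0.1526 0.0801] rail [ 1.7 61.9]
0.78 [504.7 252.2] [162.8  14.7] ang 9.6 zmax 0.082 tab [0.5052 0.2517 0.0798] rail [  1.  163.7]
0.59 [355.4  76.4] [121.4  14.5] ang 8.6 zmax 0.076 tab [0.3358 0.0741 0.0732] rail [-177.1   17.1]
0.38 [518.3 200.5] [ 52.5 138.2] ang 9.7 zmax 0.081 tab [0.5239 0.1639 0.0234] rail [  5.3 110.4]
```

View pics/w16.png

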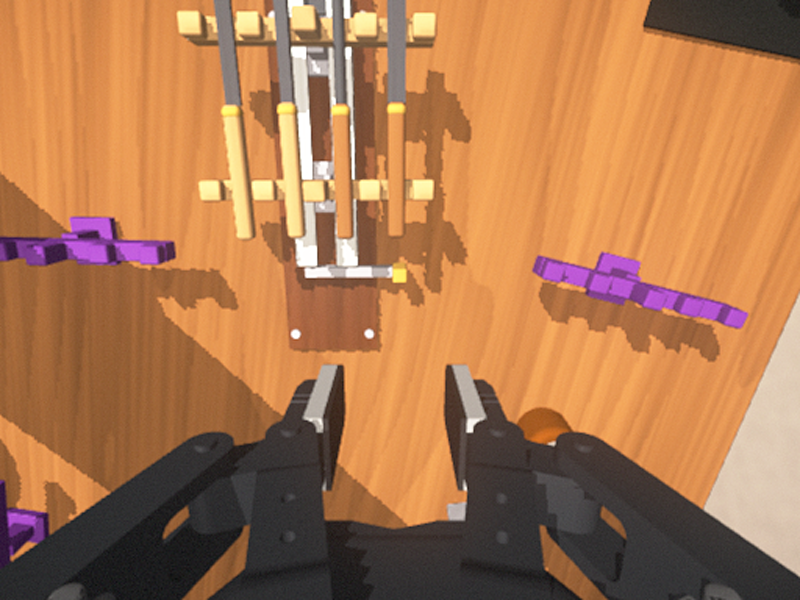

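The last picture shows all four files in the four notches of both rests, handles to the gate. The gate bar lies across the mouth and the knob is at (399,275). One numeric gate check, then I hand in.

```bash
python3 - <<'E'
from h import *
f=np.load("pics/w16.npz"); q=raypt(399/1.5625,275/1.5625,.034,f["K"],f["T"])[:2]-[.5327,.0909]; th=np.radians(10.2)
x=q@[np.cos(th),np.sin(th)]*1000; print("knob rail x",x,"y",q@[-np.sin(th),np.cos(th)]*1000)
if x<66: print(arm.finish_job())
E
```

```text
knob rail x 59.59574788263655 y -5.89374952935493
the job is handed in; nothing more can be done
None
```

The file rack is set up and handed in at about 65 s of the 210 s allowed; the interface gave no verdict. I opened the gate fully and ran one rest home to the stop and the other onto the brass band. I then shut the gate and laid the four files I found in the four notches of both rests, handles to the gate.

Last checks, from the final wrist picture unless noted:

| Check | Measured | Required |
|---|---|---|
| Gate knob, rail x | 59.6 mm (shut is 60) | gate within 10 mm of shut |
| Home rest, rail y | 163.7 mm (164.2 just after placing) | 160 to 170 mm |
| Band rest, rail y | 61.9 mm (63.9 just after placing) | 56 to 74 mm |
| Rests, rail x | +1.0 and +1.7 mm | within ±6 mm |
| File tops | about 67 to 69 mm up, so axes about 62 mm | axes 57 to 67 mm |
| File direction | within about 2° of the rail | 0.15 rad (8.6°) |
| Butt ends, rail y (outer two files) | about 28 and 29 mm | 6 to 54 mm |

- **Disagreements:** The two band-rest readings differ by 2 mm; the home rest also read 0.5 mm lower, so part of that is measuring error, and both readings are inside the limits. Two of the four outlines also came out 149 mm long instead of 170 because the blade tips were cut off at the picture edge. I judged the butt positions from the handle ends instead.
- **Not measured:** I did not re-measure the jar, the steel block or the cup. No move came near them and no unexpected force showed.
- **Mishaps:** I saw neither a knocked rest nor a slackened grip.

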